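Sort the finished candles at the packing bench

ROBOT

A 6-joint arm with a two-finger parallel gripper is mounted at the origin on the work surface. World frame = base frame: x ahead of the robot, y to its left, z up, the work surface at z = 0. Lengths are in m, angles in rad, forces in N, time in s.
With the tool pointing down it reaches from about 0.35 to 0.775 m from the base axis. Payload 7.3 kg.
Tool frame: the origin (TCP) lies midway between the tips of the shut fingers; the grasp point (between the pads) lies 19 mm behind it; z points along the fingers, y is the line along which they close (so a half turn about z gives the same grasp; the last joint's range is limited). The gripper opens to 92 mm and grips with 3 to 60 N. Pads are 19 mm wide; open, the fingers measure 130 mm over their backs; the gripper's body (75 mm by 190 mm) begins 47 mm behind the grasp point.
Start: joints at [-1.478, 0.342, 1.524, -0, 1.275, -0.146], TCP at [0.124, -0.51, 0.201] pointing down, gripper open.
Joint ranges: [-2.53, 2.53], [-0.77, 2.02], [0.04, 2.7], [-1, 4.14], [0.28, 2.66], [-3.11, 3.11]. Speed limits (rad/s): [2.57, 2.57, 3.14, 3.14, 3.14, 3.14].

INTERFACE

Orientations are given as [roll, pitch, yaw] about the fixed x, y, z axes, in that order (R = Rz(yaw) Ry(pitch) Rx(roll)).
In Python, from cell import robot, read_camera, camera_params, nets gives the robot as it stands. The module is installed in compiled form; this text tells all that it offers.
- The arm moves only by the tool step_arm, never from a script. Its argument "steps" is a list of rows, each an object of numbers: "x", "y", "z": the shift along the tool's x, y, z as a fraction of full scale; "rx", "ry", "rz": the turn, a rotation vector about the tool's x, y, z as a fraction of full scale; "claw": the opening, from -1 (shut) to 1 (fully open). In form: [{"x": .., "y": .., "z": .., "rx": .., "ry": .., "rz": .., "claw": ..}, ...]. A call has 1 to 12 rows; each row is the pose to reach, as a shift and turn from the pose commanded when the call began, along the tool's axes at that moment; what a row does not reach only later rows make up. Full scale, the value 1, is 750 mm for a shift and pi/4 rad for a turn. A row lasts 1/12 s, in which the tool goes at most 41.7 mm and 7.16 degrees, less where a joint would pass 70% of its speed; a pose out of reach is approached as far as the arm can. A call with a number of a shift or a turn outside -1 to 1 is refused whole. A call with a gripper value outside its range is refused whole. The fingers move at their own pace and stop on an object; "squeeze" is the grip in N (left out, the last holds). Time passes only in rows, so rows that repeat a pose let the fingers close. It gives the time, the measured TCP pose, the force, the opening and the grip force at its end, in the units of the state.
- robot.observe(): the state, without advancing time (a new reading comes with each control period).
- read_camera(name): name is "scene" or "top"; returns (picture, depth): 480x640x3 uint8, blue, green, red; 480x640 float32, m along the optical axis (not along the pixel's ray), 0 where there is no reading.
- camera_params(name): a dict with "fx", "fy", "cx", "cy" (pixels), "R" (3x3) and "t" (3): a world point X has camera coordinates R X + t. Camera axes: x right, y down, z forward; pixel columns grow to the right and rows downward; lengths in m; the calibration is good to about 2 mm. A picture is of the moment at which its call begins. camera_params takes no time and is no camera call.
- robot.hand_in(): hands the job in; it is judged then, once.
Trained networks look in the newest picture that a camera, given by its name, has taken for a name from the list of things; names that differ only in an ending like _2 or _b are one class to them, and where a whole thing is asked for, a point or a joint stands for the part that bears it (a point fixed in the world has none). Each returns a list of dicts, best first, with "conf" (0 to 1); they miss things now and then, are a little off and sometimes report something else, mostly with a low value. They report only what shows in the picture. A call takes as long as a camera call. They do not tell look-alikes from the thing itself.
- nets.masks_of(camera, query): "region" (480x640 bool, what is visible of it) and "box" ([left, top, right, bottom] in pixels, round what is visible of it).
- nets.landmark_of(camera, query): "pixel" ([row, column] in pixels: a listed point, or the origin of a listed thing).
The state is a dict: "time": time; "qpos": joint angles; "qvel": joint speeds; "joint_efforts": joint torques, N m; "tool_pos": TCP position; "tool_rot": TCP orientation; "contact_force": force on the tool from outside, world axes, zero at the start; "torque": the same for the moment, N m; "opening": finger opening in m; "grip_force": force on a finger pad.
Only numpy, scipy, OpenCV 4.12 (cv2) and the standard library are available. Lean on these libraries where they do the work, as an engineer would, in place of code of your own. Each camera call takes 0.05 s, during which the arm holds its last target. There are 200 camera calls.

TASK

Sort the five finished candles standing on the packing bench: stand both gold-lidded amber jars on the flat of the aluminium sheet pan, stand both silver tins on the floor of the yellow tray, and press the white gift jar with the black lid fully home into the round foam cutout of the open gift box. All end upright and let go, side by side and not stacked; set each one down gently, never letting it drop, and leave the steel pitcher and the label roll where they are.

Things in the scene. Friction and masses are not known exactly. Their poses are not given: they have to be found in the camera images.
- amber_jar_1: One of two identical finished candles in straight-sided amber glass jars with a cream paper label band and a gold metal screw lid: a closed upright cylinder 58 mm in diameter and 70 mm tall over the lid (lid the top 16 mm, flush with the glass), about 240 g. Origin at the centre of its underside, z up. It belongs on the aluminium sheet pan.
- amber_jar_2: One of two identical finished candles in straight-sided amber glass jars with a cream paper label band and a gold metal screw lid: a closed upright cylinder 58 mm in diameter and 70 mm tall over the lid (lid the top 16 mm, flush with the glass), about 240 g. Origin at the centre of its underside, z up. It belongs on the aluminium sheet pan.
- tin_1: One of two identical travel-size candle tins, silver aluminium with a silver screw lid and a grey label band: a closed upright cylinder 60 mm in diameter and 46 mm tall, about 140 g. Origin at the centre of its underside, z up. It belongs in the yellow tray.
- tin_2: One of two identical travel-size candle tins, silver aluminium with a silver screw lid and a grey label band: a closed upright cylinder 60 mm in diameter and 46 mm tall, about 140 g. Origin at the centre of its underside, z up. It belongs in the yellow tray.
- gift_jar: The gift candle: a white ceramic jar with a flush black lid, a closed upright cylinder 58 mm in diameter and 74 mm tall (lid the top 16 mm), its bottom edge bevelled by 4 mm, about 240 g. Origin at the centre of its underside, z up. It belongs in the foam of the gift box.
- sheet_pan: Aluminium baker's sheet pan, fixed, 165 mm (its x) by 241 mm (its y, long side) over the rolled rim, 26 mm high, sides flared; its flat floor, 150 by 226 mm, lies 3 mm above the bench. Origin at the centre of its underside, on the bench; z up. The two amber jars fit side by side, e.g. at y = +55 and -55 mm.
- yellow_tray: Yellow plastic stacking tray, fixed, 168 mm (its x) by 238 mm (its y, long side) over the rim, 40 mm high; inside 152 by 222 mm with upright walls, floor 4 mm above the bench. Origin at the centre of its underside, on the bench; z up. The two tins fit side by side, e.g. at y = +55 and -55 mm.
- gift_box: Open cream gift box, fixed, 124 mm square, 36 mm high, grey foam to 33 mm (its empty lid lies apart). Round central cutout, floor 6 mm above the bench; cheeks 1.2 mm tighter than the jar all round, lip flared to 64 mm over the top 10 mm. The jar stays up unless pushed straight down, 5 to 10 N, until it bottoms, 47 mm left above the foam. Origin: underside centre, on the cutout's axis; z up.
- pitcher: Stainless steel wax pitcher, open at the top, 110 mm across and 165 mm tall with a black side handle, standing at the right of the work. Bystander: leave it. Origin at the centre of its underside.
- label_roll: Roll of white paper labels standing flat, 90 mm across and 50 mm tall, with a cardboard core, standing at the left of the work. Bystander: leave it. Origin at the centre of its underside.
Not all that is in view belongs to the job. Leave any red or turquoise look-alike of the amber_jar_1 alone.

How it is judged:
At the end, for the whole second after the job is handed in: Both amber jars stand on the sheet pan's floor and both tins on the yellow tray's floor, wholly inside, underside within 6 mm of it, within 0.1 rad of upright; the gift jar is in the cutout, within 4 mm of its axis, 3.5 mm of its floor and 0.07 rad of upright; all at rest (0.02 m/s) (x of amber_jar_1 in the frame of sheet_pan between -0.05 and 0.05 m and y of amber_jar_1 in the frame of sheet_pan between -0.088 and 0.088 m and z of amber_jar_1 in the frame of sheet_pan between -0.001 and 0.009 m and angle between each of amber_jar_1, amber_jar_2, tin_1, tin_2's own z axis and vertical below 0.1 rad and linear speed of each of amber_jar_1, amber_jar_2, tin_1, tin_2, gift_jar below 0.02 m/s and angular speed of each of amber_jar_1, amber_jar_2, tin_1, tin_2, gift_jar below 0.3 rad/s and x of amber_jar_2 in the frame of sheet_pan between -0.05 and 0.05 m and y of amber_jar_2 in the frame of sheet_pan between -0.088 and 0.088 m and z of amber_jar_2 in the frame of sheet_pan between -0.001 and 0.009 m and x of tin_1 in the frame of yellow_tray between -0.048 and 0.048 m and y of tin_1 in the frame of yellow_tray between -0.083 and 0.083 m and z of tin_1 in the frame of yellow_tray between 0 and 0.01 m and x of tin_2 in the frame of yellow_tray between -0.048 and 0.048 m and y of tin_2 in the frame of yellow_tray between -0.083 and 0.083 m and z of tin_2 in the frame of yellow_tray between 0 and 0.01 m and horizontal distance between gift_jar and gift_box below 0.004 m and z of gift_jar in the frame of gift_box between 0.002 and 0.0095 m and angle between gift_jar's own z axis and vertical below 0.07 rad); the robot touches nothing.
It fails at once if the pitcher or the label roll is pushed by more than 30 mm or tipped by more than 0.3 rad (distance of any of pitcher, label_roll from where it was at the start of the episode above 0.03 m or angle between any of pitcher, label_roll's own z axis and vertical above 0.3 rad).
It fails at once if a candle is dropped: out of the fingers and moving faster than 0.7 m/s (a free fall of some 25 mm) ((linear speed of amber_jar_1 above 0.7 m/s and contact force between amber_jar_1 and the fingers below 0.05 N) or (linear speed of amber_jar_2 above 0.7 m/s and contact force between amber_jar_2 and the fingers below 0.05 N) or (linear speed of tin_1 above 0.7 m/s and contact force between tin_1 and the fingers below 0.05 N) or (linear speed of tin_2 above 0.7 m/s and contact force between tin_2 and the fingers below 0.05 N) or (linear speed of gift_jar above 0.7 m/s and contact force between gift_jar and the fingers below 0.05 N)).
It also fails if it takes over 122 s, if anything falls off the work surface, if the arm or the gripper's body presses on something with over 40 N, if the wrist force passes 120 N, or if a joint passes its speed limit or range.

## Working session

There is one attempt and no reset: what is moved stays moved. The work goes in short steps, Python scripts to look and compute and a tool call to move; the robot and the scene stay as the last step left them, time stands still between calls to the robot, and variables do not carry over. Pictures are saved under pics/ and viewed, at most 14 in all, crops included, and the job is handed in when it is done.

Besides the shell and the picture viewer there is one more tool, called after "Emit:" as a command line: name --argument value ..., lists and objects as JSON in quotes. step_arm: Moves the arm, as the interface text tells. Its arguments: {"type":"object","properties":{"steps":{"type":"array","items":{"type":"object","properties":{"x":{"type":"number","minimum":-1,"maximum":1},"y":{"type":"number","minimum":-1,"maximum":1},"z":{"type":"number","minimum":-1,"maximum":1},"rx":{"type":"number","minimum":-1,"maximum":1},"ry":{"type":"number","minimum":-1,"maximum":1},"rz":{"type":"number","minimum":-1,"maximum":1},"claw":{"type":"number"}}}},"squeeze":{"type":"number"}},"required":["steps"]}

```bash
mkdir -p pics; python3 - <<'E'
from cell import robot, read_camera, camera_params, nets
import cv2
for n in("scene","top"):
    p,d=read_camera(n); cv2.imwrite(f"pics/{n}0.png",p)
    c=camera_params(n); print(n,c)
s=robot.observe(); print(s)
E
```

```text
scene {'fx': 462.02431202636893, 'fy': 462.02431202636893, 'cx': 311.903040390674, 'cy': 229.75325364842843, 'R': array([[ 0.08607141,  0.9962172 ,  0.01195869],
       [ 0.81066893, -0.06305278, -0.58209985],
       [-0.57914385,  0.0597967 , -0.81302937]]), 't': array([-0.03955237, -0.3312008 ,  1.65080915])}
top {'fx': 451.77474336667984, 'fy': 451.77474336667984, 'cx': 318.33553205091636, 'cy': 239.72546258766312, 'R': array([[ 0.00304794, -0.99991149,  0.01295086],
       [-0.99700195, -0.00403989, -0.07727084],
       [ 0.07731632, -0.01267651, -0.99692602]]), 't': array([-0.00920045,  0.47022515,  1.19315048])}
{'time': 0.1, 'qpos': array([-1.47799847e+00,  3.42629917e-01,  1.52490183e+00, -1.47275193e-05,
        1.27541725e+00, -1.45990835e-01]), 'qvel': array([-0.00035754, -0.0022848 , -0.00234338,  0.0002669 , -0.00077302,
       -0.00159322]), 'joint_efforts': array([ 1.90997293e-03, -4.32003129e+01, -2.44693583e+01,  7.19164289e-02,
        5.25933795e-02, -3.86007173e-05]), 'tool_pos': array([ 0.12416056, -0.50969984,  0.19993336]), 'tool_rot': array([-3.14024869e+00, -1.83376756e-04,  2.38792865e-01]), 'contact_force': array([-0.33706895,  0.53948518,  0.25629504]), 'torque': array([-0.01379761, -0.04323137, -0.03994642]), 'grip_force': 0.0, 'opening': 0.09143271225234012}
```

View pics/top0.png

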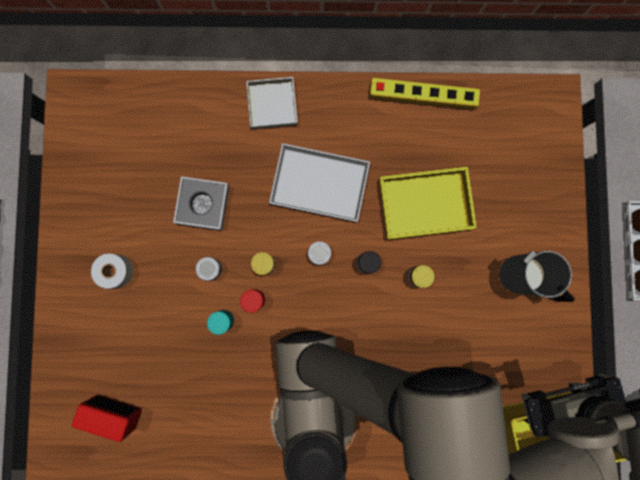

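View pics/scene0.png

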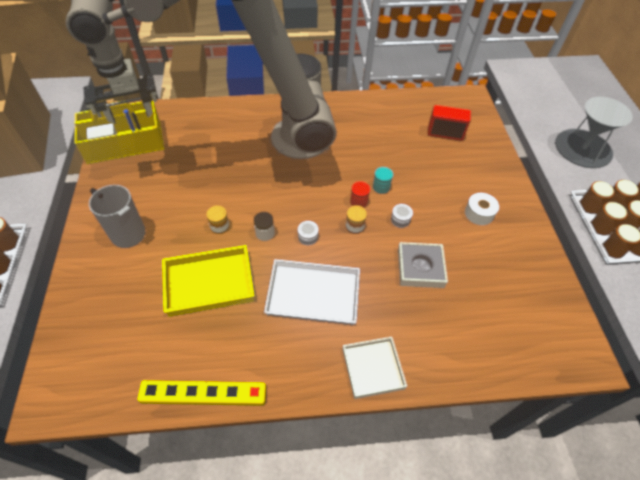

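The top view shows gold lids at (col,row) (262,264) and (423,277), silver tins at (207,268) and (319,253), and the black-lid gift jar at (369,262). The pan is at (320,183), the tray at (427,203) and the gift box at (201,203).

Things that could be mistaken for an amber jar: red (251,300) and turquoise (219,323), both rejected by colour. The empty gift lid at (272,103) could be mistaken for the box, but it has no foam.

```bash
cat > h.py <<'E'
from cell import robot, read_camera, camera_params, nets
import numpy as np, cv2
def cloud(cam,d):
    c=camera_params(cam); v,u=np.mgrid[:480,:640]
    P=np.stack([(u-c['cx'])/c['fx']*d,(v-c['cy'])/c['fy']*d,d],-1)
    return (P-c['t'])@c['R']      # R^T (P-t)
def plane(cam,uv,z):
    c=camera_params(cam); uv=np.atleast_2d(uv).astype(float)
    r=np.c_[(uv[:,0]-c['cx'])/c['fx'],(uv[:,1]-c['cy'])/c['fy'],np.ones(len(uv))]@c['R']
    o=-c['R'].T@c['t']; return o+r*((z-o[2])/r[:,2])[:,None]
E
python3 - <<'E'
from h import *
for cam in("top","scene"):
    p,d=read_camera(cam); W=cloud(cam,d)
    print(cam)
    for q,h in [("amber_jar_1",.07),("tin_1",.046),("gift_jar",.074),("sheet_pan",.026),("yellow_tray",.04),("gift_box",.036),("pitcher",.165),("label_roll",.05)]:
        for m in nets.masks_of(cam,q)[:5]:
            r=m['region']&(d>0); w=W[r]
            top=w[abs(w[:,2]-h)<.006]
            if len(top)<5: print(q,round(m['conf'],2),m['box'],len(w),'few',np.median(w,0).round(3) if len(w) else ''); continue
            (cx,cy),(a,b),ang=cv2.minAreaRect(top[:,:2].astype(np.float32))
            print(q,round(m['conf'],2),np.round(m['box']),len(top),'mean',top.mean(0).round(4),'rect',np.round([cx,cy,a,b,ang],4), 'col',p[r].mean(0).round())
        if q in("gift_box",): print('  lm',[(l['pixel'],round(l['conf'],2)) for l in nets.landmark_of(cam,q)[:2]])
    if cam=="top":
        cv2.imwrite("pics/crop.png",cv2.resize(p[150:350,80:480],None,fx=2,fy=2,interpolation=cv2.INTER_CUBIC))
E
```

```text
top
amber_jar_1 0.95 [406. 265. 437. 288.] 392 mean [ 0.3742 -0.274   0.0692] rect [ 0.3741 -0.274   0.0559  0.0535 41.9468] col [ 65. 138. 151.]
amber_jar_1 0.87 [250. 252. 276. 275.] 391 mean [0.4068 0.1365 0.0699] rect [4.06700e-01 1.36600e-01 5.71000e-02 5.35000e-02 6.36524e+01] col [ 70. 150. 167.]
amber_jar_1 0.79 [240. 287. 264. 308.] 403 mean [0.3114 0.1628 0.0698] rect [ 0.3121  0.1624  0.0559  0.055  45.1306] col [ 42.  46. 162.]
amber_jar_1 0.65 [206. 310. 236. 334.] 414 mean [0.2562 0.2451 0.0697] rect [ 0.2561  0.2453  0.0561  0.0561 49.1652] col [130. 138.  51.]
tin_1 0.71 [312. 242. 332. 266.] 395 mean [ 0.4351 -0.0099  0.0458] rect [ 0.4361 -0.0104  0.0579  0.055   0.2212] col [167. 168. 169.]
gift_jar 0.95 [357. 247. 382. 270.] 392 mean [ 0.4102 -0.1379  0.0731] rect [ 0.4109 -0.1377  0.0538  0.0548  0.2417] col [43. 45. 50.]
gift_jar 0.25 [175.6, 177.7, 229.5, 230.8] 2340 few [0.567 0.307 0.032]
sheet_pan 0.65 [272. 144. 370. 219.] 434 mean [ 0.6303 -0.0178  0.0251] rect [ 6.26300e-01 -1.02000e-02  2.43100e-01  1.67100e-01  7.85187e+01] col [172. 170. 168.]
yellow_t
[... 2291 characters left out ...]
0.]
yellow_tray 0.68 [395. 241. 448. 287.] 815 mean [0.5704 0.302  0.0363] rect [ 0.5691  0.3028  0.1242  0.1268 81.971 ] col [144. 150. 156.]
yellow_tray 0.59 [160. 246. 253. 315.] 872 mean [ 0.5754 -0.3061  0.0403] rect [ 0.5718 -0.302   0.1725  0.2382  7.1388] col [ 11. 213. 219.]
gift_box 0.88 [396. 242. 447. 287.] 1398 mean [0.5711 0.3031 0.0347] rect [ 0.5684  0.3032  0.1248  0.1292 81.832 ] col [143. 150. 157.]
  lm []
pitcher 0.71 [ 91. 182. 145. 249.] 284 mean [ 0.3897 -0.545   0.1644] rect [ 0.3844 -0.5506  0.1114  0.1113  2.9007] col [ 89.  97. 107.]
label_roll 0.65 [464. 190. 499. 227.] 485 mean [0.3905 0.5293 0.0509] rect [0.3894 0.5308 0.0876 0.0896 7.4645] col [176. 184. 193.]
```

View pics/crop.png

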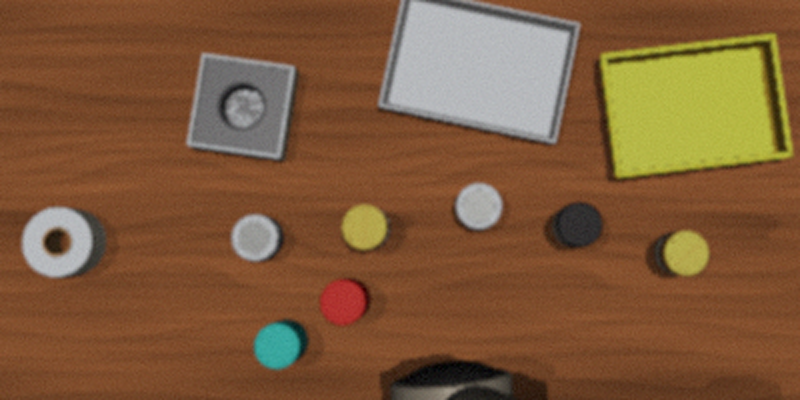

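The crop confirms the choice: gold lids at crop (365,227) and (686,253), with red and turquoise clearly separate. The two cameras agree to about 3 mm, so I average them. The first reach is to the right-hand amber jar at (0.375, -0.276).

Emit:
step_arm --steps '[{"x": 0.399, "y": -0.2233, "z": 0.1, "rz": 0.304, "claw": 1}, {"x": 0.399, "y": -0.2233, "z": 0.1, "rz": 0.304, "claw": 1}, {"x": 0.399, "y": -0.2233, "z": 0.1, "rz": 0.304, "claw": 1}, {"x": 0.399, "y": -0.2233, "z": 0.1, "rz": 0.304, "claw": 1}, {"x": 0.399, "y": -0.2233, "z": 0.1, "rz": 0.304, "claw": 1}, {"x": 0.399, "y": -0.2233, "z": 0.1, "rz": 0.304, "claw": 1}, {"x": 0.399, "y": -0.2233, "z": 0.1, "rz": 0.304, "claw": 1}, {"x": 0.399, "y": -0.2233, "z": 0.1, "rz": 0.304, "claw": 1}, {"x": 0.399, "y": -0.2233, "z": 0.1, "rz": 0.304, "claw": 1}, {"x": 0.399, "y": -0.2233, "z": 0.1, "rz": 0.304, "claw": 1}, {"x": 0.399, "y": -0.2233, "z": 0.1, "rz": 0.304, "claw": 1}]' --squeeze 25

```text
$.steps[0]: bad value
```

Emit:
step_arm --steps '[{"x": 0.02, "y": -0.01, "z": 0.0, "rx": 0.0, "ry": 0.0, "rz": 0.0, "claw": 1.0}]' --squeeze 25

```text
time: 1.18
tool_pos: [0.1356, -0.5006, 0.2004]
tool_rot: [3.141, 0.001, 0.237]
contact_force: [-0.1, 0.2, -0.2]
opening: 0.0919
grip_force: 0.0
```

Emit:
step_arm --steps '[{"x": 0.379, "y": -0.2137, "z": 0.1, "rx": 0, "ry": 0, "rz": 0.303, "claw": 1}, {"x": 0.379, "y": -0.2137, "z": 0.1, "rx": 0, "ry": 0, "rz": 0.303, "claw": 1}, {"x": 0.379, "y": -0.2137, "z": 0.1, "rx": 0, "ry": 0, "rz": 0.303, "claw": 1}, {"x": 0.379, "y": -0.2137, "z": 0.1, "rx": 0, "ry": 0, "rz": 0.303, "claw": 1}, {"x": 0.379, "y": -0.2137, "z": 0.1, "rx": 0, "ry": 0, "rz": 0.303, "claw": 1}, {"x": 0.379, "y": -0.2137, "z": 0.1, "rx": 0, "ry": 0, "rz": 0.303, "claw": 1}, {"x": 0.379, "y": -0.2137, "z": 0.1, "rx": 0, "ry": 0, "rz": 0.303, "claw": 1}, {"x": 0.379, "y": -0.2137, "z": 0.1, "rx": 0, "ry": 0, "rz": 0.303, "claw": 1}, {"x": 0.379, "y": -0.2137, "z": 0.1, "rx": 0, "ry": 0, "rz": 0.303, "claw": 1}, {"x": 0.379, "y": -0.2137, "z": 0.1, "rx": 0, "ry": 0, "rz": 0.303, "claw": 1}, {"x": 0.379, "y": -0.2137, "z": 0.1, "rx": 0, "ry": 0, "rz": 0.303, "claw": 1}]'

```text
time: 2.1
tool_pos: [0.3753, -0.2766, 0.1257]
tool_rot: [3.141, 0.0, 0.002]
contact_force: [-0.9, 0.5, 0.2]
opening: 0.0918
grip_force: 0.0
```

Emit:
step_arm --steps '[{"x": 0, "y": 0, "z": 0.05, "rx": 0, "ry": 0, "rz": 0, "claw": 1}, {"x": 0, "y": 0, "z": 0.09, "rx": 0, "ry": 0, "rz": 0, "claw": 1}, {"x": 0, "y": 0, "z": 0.122, "rx": 0, "ry": 0, "rz": 0, "claw": 1}, {"x": 0, "y": 0, "z": 0.122, "rx": 0, "ry": 0, "rz": 0, "claw": 1}, {"x": 0, "y": 0, "z": 0.122, "rx": 0, "ry": 0, "rz": 0, "claw": -1}, {"x": 0, "y": 0, "z": 0.122, "rx": 0, "ry": 0, "rz": 0, "claw": -1}, {"x": 0, "y": 0, "z": 0.122, "rx": 0, "ry": 0, "rz": 0, "claw": -1}, {"x": 0, "y": 0, "z": 0.122, "rx": 0, "ry": 0, "rz": 0, "claw": -1}, {"x": 0, "y": 0, "z": 0.122, "rx": 0, "ry": 0, "rz": 0, "claw": -1}]' --squeeze 25

```text
time: 2.85
tool_pos: [0.3758, -0.277, 0.0352]
tool_rot: [3.14, -0.002, 0.001]
contact_force: [-0.3, 0.6, -0.4]
opening: 0.0632
grip_force: 0.0
```

Emit:
step_arm --steps '[{"x": 0, "y": 0, "z": 0, "rx": 0, "ry": 0, "rz": 0, "claw": -1}, {"x": 0, "y": 0, "z": 0, "rx": 0, "ry": 0, "rz": 0, "claw": -1}, {"x": 0, "y": 0, "z": 0, "rx": 0, "ry": 0, "rz": 0, "claw": -1}, {"x": 0, "y": 0, "z": 0, "rx": 0, "ry": 0, "rz": 0, "claw": -1}, {"x": 0, "y": 0, "z": -0.03, "rx": 0, "ry": 0, "rz": 0, "claw": -1}, {"x": 0, "y": 0, "z": -0.06, "rx": 0, "ry": 0, "rz": 0, "claw": -1}, {"x": 0, "y": 0, "z": -0.1, "rx": 0, "ry": 0, "rz": 0, "claw": -1}, {"x": 0, "y": 0, "z": -0.1, "rx": 0, "ry": 0, "rz": 0, "claw": -1}, {"x": 0, "y": 0, "z": -0.1, "rx": 0, "ry": 0, "rz": 0, "claw": -1}]'

```text
time: 3.6
tool_pos: [0.3759, -0.2767, 0.11]
tool_rot: [3.139, -0.002, 0.001]
contact_force: [-0.8, 0.4, -2.3]
opening: 0.0572
grip_force: 25.0
```

```bash
python3 - <<'E'
from h import *
p,d=read_camera("scene"); cv2.imwrite("pics/grip1.png",p[100:340,100:420])
s=robot.observe(); print(s['tool_pos'],s['opening'],s['grip_force'],s['time'])
W=cloud("scene",d); hsv=cv2.cvtColor(p,cv2.COLOR_BGR2HSV)
t=s['tool_pos']
m=(np.hypot(W[...,0]-t[0],W[...,1]-t[1])<.05)&(W[...,2]<t[2]+.04)&(W[...,2]>.03)&(d>0)
w=W[m]; print(w.min(0),w.max(0),len(w))
E
```

```text
[ 0.3750315  -0.27592492  0.10867972] 0.05702199836019717 24.999191164970398 3.65
[ 0.3473815  -0.31997833  0.07751239] [ 0.40797357 -0.23677524  0.1486706 ] 517
```

View pics/grip1.png

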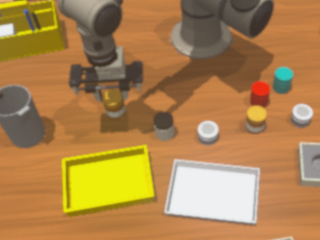

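The jar is held upright at crop (112,100) and clear of the bench. I carry it to the pan's right-hand spot.

Emit:
step_arm --steps '[{"x": 0.02, "y": -0.02, "z": -0.05, "rx": 0, "ry": 0, "rz": 0, "claw": -1}, {"x": 0.32, "y": -0.2815, "z": -0.06, "rx": 0, "ry": 0, "rz": 0, "claw": -1}, {"x": 0.32, "y": -0.2815, "z": -0.06, "rx": 0, "ry": 0, "rz": 0, "claw": -1}, {"x": 0.32, "y": -0.2815, "z": -0.06, "rx": 0, "ry": 0, "rz": 0, "claw": -1}, {"x": 0.32, "y": -0.2815, "z": -0.06, "rx": 0, "ry": 0, "rz": 0, "claw": -1}, {"x": 0.32, "y": -0.2815, "z": -0.06, "rx": 0, "ry": 0, "rz": 0, "claw": -1}, {"x": 0.32, "y": -0.2815, "z": -0.06, "rx": 0, "ry": 0, "rz": 0, "claw": -1}, {"x": 0.32, "y": -0.2815, "z": -0.06, "rx": 0, "ry": 0, "rz": 0, "claw": -1}, {"x": 0.32, "y": -0.2815, "z": -0.06, "rx": 0, "ry": 0, "rz": 0, "claw": -1}, {"x": 0.32, "y": -0.2815, "z": -0.06, "rx": 0, "ry": 0, "rz": 0, "claw": -1}, {"x": 0.32, "y": -0.2815, "z": -0.06, "rx": 0, "ry": 0, "rz": 0, "claw": -1}]'

```text
time: 4.57
tool_pos: [0.6138, -0.0646, 0.1515]
tool_rot: [-3.141, 0.005, 0.002]
contact_force: [-0.8, 0.6, -3.1]
opening: 0.057
grip_force: 25.0
```

Emit:
step_arm --steps '[{"x": 0, "y": 0, "z": 0.05, "rx": 0, "ry": 0, "rz": 0, "claw": -1}, {"x": 0, "y": 0, "z": 0.1, "rx": 0, "ry": 0, "rz": 0, "claw": -1}, {"x": 0, "y": 0, "z": 0.13, "rx": 0, "ry": 0, "rz": 0, "claw": -1}, {"x": 0, "y": 0, "z": 0.145, "rx": 0, "ry": 0, "rz": 0, "claw": -1}, {"x": 0, "y": 0, "z": 0.151, "rx": 0, "ry": 0, "rz": 0, "claw": -1}, {"x": 0, "y": 0, "z": 0.154, "rx": 0, "ry": 0, "rz": 0, "claw": -1}, {"x": 0, "y": 0, "z": 0.154, "rx": 0, "ry": 0, "rz": 0, "claw": -1}, {"x": 0, "y": 0, "z": 0.154, "rx": 0, "ry": 0, "rz": 0, "claw": -1}]'

```text
time: 5.23
tool_pos: [0.6161, -0.0656, 0.0402]
tool_rot: [3.141, -0.003, 0.0]
contact_force: [0.1, 0.5, -2.7]
opening: 0.0569
grip_force: 25.0
```

Emit:
step_arm --steps '[{"x": 0, "y": 0, "z": 0.001, "rx": 0, "ry": 0, "rz": 0, "claw": -1}, {"x": 0, "y": 0, "z": 0.002, "rx": 0, "ry": 0, "rz": 0, "claw": -1}, {"x": 0, "y": 0, "z": 0.003, "rx": 0, "ry": 0, "rz": 0, "claw": -1}, {"x": 0, "y": 0, "z": 0.003, "rx": 0, "ry": 0, "rz": 0, "claw": -1}]'

```text
time: 5.57
tool_pos: [0.616, -0.0651, 0.0379]
tool_rot: [3.141, -0.003, 0.001]
contact_force: [-0.2, 0.5, 4.1]
opening: 0.0573
grip_force: 25.0
```

Emit:
step_arm --steps '[{"x": 0, "y": 0, "z": 0, "rx": 0, "ry": 0, "rz": 0, "claw": 1}, {"x": 0, "y": 0, "z": 0, "rx": 0, "ry": 0, "rz": 0, "claw": 1}, {"x": 0, "y": 0, "z": 0, "rx": 0, "ry": 0, "rz": 0, "claw": 1}, {"x": 0, "y": 0, "z": 0, "rx": 0, "ry": 0, "rz": 0, "claw": 1}, {"x": 0, "y": 0, "z": 0, "rx": 0, "ry": 0, "rz": 0, "claw": 1}, {"x": 0, "y": 0, "z": 0, "rx": 0, "ry": 0, "rz": 0, "claw": 1}, {"x": 0, "y": 0, "z": -0.03, "rx": 0, "ry": 0, "rz": 0, "claw": 1}, {"x": 0, "y": 0, "z": -0.08, "rx": 0, "ry": 0, "rz": 0, "claw": 1}, {"x": 0, "y": 0, "z": -0.12, "rx": 0, "ry": 0, "rz": 0, "claw": 1}, {"x": 0, "y": 0, "z": -0.12, "rx": 0, "ry": 0, "rz": 0, "claw": 1}]'

```text
time: 6.4
tool_pos: [0.6188, -0.0658, 0.1332]
tool_rot: [3.139, -0.012, 0.001]
contact_force: [1.6, -0.9, -0.3]
opening: 0.0916
grip_force: 0.0
```

Emit:
step_arm --steps '[{"x": -0.277, "y": -0.2667, "z": 0, "rx": 0, "ry": 0, "rz": 0, "claw": 1}, {"x": -0.277, "y": -0.2667, "z": 0, "rx": 0, "ry": 0, "rz": 0, "claw": 1}, {"x": -0.277, "y": -0.2667, "z": 0, "rx": 0, "ry": 0, "rz": 0, "claw": 1}, {"x": -0.277, "y": -0.2667, "z": 0, "rx": 0, "ry": 0, "rz": 0, "claw": 1}, {"x": -0.277, "y": -0.2667, "z": 0, "rx": 0, "ry": 0, "rz": 0, "claw": 1}, {"x": -0.277, "y": -0.2667, "z": 0, "rx": 0, "ry": 0, "rz": 0, "claw": 1}, {"x": -0.277, "y": -0.2667, "z": 0, "rx": 0, "ry": 0, "rz": 0, "claw": 1}, {"x": -0.277, "y": -0.2667, "z": 0, "rx": 0, "ry": 0, "rz": 0, "claw": 1}, {"x": -0.277, "y": -0.2667, "z": 0, "rx": 0, "ry": 0, "rz": 0, "claw": 1}, {"x": -0.277, "y": -0.2667, "z": 0, "rx": 0, "ry": 0, "rz": 0, "claw": 1}]'

```text
time: 7.23
tool_pos: [0.4079, 0.1349, 0.1265]
tool_rot: [3.141, -0.001, 0.002]
contact_force: [0.1, -0.7, 0.3]
opening: 0.0918
grip_force: 0.0
```

```bash
python3 - <<'E'
from h import *
s=robot.observe(); print(s['tool_pos'],s['time'])
for cam in("top","scene"):
    p,d=read_camera(cam); W=cloud(cam,d)
    m=(np.hypot(W[...,0]-.616,W[...,1]+.066)<.06)&(abs(W[...,2]-.073)<.006)&(d>0)
    w=W[m]; print(cam,'amber on pan',len(w),cv2.minAreaRect(w[:,:2].astype(np.float32)) if len(w) else '',np.median(w[:,2]))
E
```

```text
[0.40791579 0.13486974 0.12650447] 7.2333
top amber on pan 384 ((0.6144880056381226, -0.06375440955162048), (0.058225106447935104, 0.05452139675617218), 0.6368840932846069) 0.07192835330610056
scene amber on pan 336 ((0.6165478825569153, -0.06628204882144928), (0.05626972019672394, 0.05756198614835739), 89.4730224609375) 0.07425717591958154
```

The first amber jar stands on the pan, and the averaged cameras match the TCP within 1 mm. Next is the second amber jar.

Emit:
step_arm --steps '[{"x": 0, "y": 0, "z": 0.05, "rx": 0, "ry": 0, "rz": 0, "claw": 1}, {"x": 0, "y": 0, "z": 0.09, "rx": 0, "ry": 0, "rz": 0, "claw": 1}, {"x": 0, "y": 0, "z": 0.122, "rx": 0, "ry": 0, "rz": 0, "claw": 1}, {"x": 0, "y": 0, "z": 0.122, "rx": 0, "ry": 0, "rz": 0, "claw": 1}, {"x": 0, "y": 0, "z": 0.122, "rx": 0, "ry": 0, "rz": 0, "claw": -1}, {"x": 0, "y": 0, "z": 0.122, "rx": 0, "ry": 0, "rz": 0, "claw": -1}, {"x": 0, "y": 0, "z": 0.122, "rx": 0, "ry": 0, "rz": 0, "claw": -1}, {"x": 0, "y": 0, "z": 0.122, "rx": 0, "ry": 0, "rz": 0, "claw": -1}, {"x": 0, "y": 0, "z": 0.122, "rx": 0, "ry": 0, "rz": 0, "claw": -1}, {"x": 0, "y": 0, "z": 0.122, "rx": 0, "ry": 0, "rz": 0, "claw": -1}, {"x": 0, "y": 0, "z": 0.122, "rx": 0, "ry": 0, "rz": 0, "claw": -1}]' --squeeze 25

```text
time: 8.25
tool_pos: [0.4079, 0.1351, 0.0355]
tool_rot: [-3.141, -0.002, 0.001]
contact_force: [-0.4, 0.7, 6.0]
opening: 0.0573
grip_force: 25.0
```

Emit:
step_arm --steps '[{"x": 0, "y": 0, "z": -0.03, "rx": 0, "ry": 0, "rz": 0, "claw": -1}, {"x": 0, "y": 0, "z": -0.08, "rx": 0, "ry": 0, "rz": 0, "claw": -1}, {"x": 0.02, "y": 0, "z": -0.13, "rx": 0, "ry": 0, "rz": 0, "claw": -1}, {"x": 0.306, "y": 0.1236, "z": -0.16, "rx": 0, "ry": 0, "rz": 0, "claw": -1}, {"x": 0.306, "y": 0.1236, "z": -0.16, "rx": 0, "ry": 0, "rz": 0, "claw": -1}, {"x": 0.306, "y": 0.1236, "z": -0.16, "rx": 0, "ry": 0, "rz": 0, "claw": -1}, {"x": 0.306, "y": 0.1236, "z": -0.16, "rx": 0, "ry": 0, "rz": 0, "claw": -1}, {"x": 0.306, "y": 0.1236, "z": -0.16, "rx": 0, "ry": 0, "rz": 0, "claw": -1}, {"x": 0.306, "y": 0.1236, "z": -0.16, "rx": 0, "ry": 0, "rz": 0, "claw": -1}, {"x": 0.306, "y": 0.1236, "z": -0.16, "rx": 0, "ry": 0, "rz": 0, "claw": -1}, {"x": 0.306, "y": 0.1236, "z": -0.16, "rx": 0, "ry": 0, "rz": 0, "claw": -1}, {"x": 0.306, "y": 0.1236, "z": -0.16, "rx": 0, "ry": 0, "rz": 0, "claw": -1}]'

```text
time: 9.25
tool_pos: [0.6356, 0.0425, 0.1536]
tool_rot: [-3.141, 0.003, 0.001]
contact_force: [-0.6, 0.8, -2.6]
opening: 0.0569
grip_force: 25.0
```

Emit:
step_arm --steps '[{"x": 0, "y": 0, "z": 0.05, "rx": 0, "ry": 0, "rz": 0, "claw": -1}, {"x": 0, "y": 0, "z": 0.1, "rx": 0, "ry": 0, "rz": 0, "claw": -1}, {"x": 0, "y": 0, "z": 0.13, "rx": 0, "ry": 0, "rz": 0, "claw": -1}, {"x": 0, "y": 0, "z": 0.145, "rx": 0, "ry": 0, "rz": 0, "claw": -1}, {"x": 0, "y": 0, "z": 0.151, "rx": 0, "ry": 0, "rz": 0, "claw": -1}, {"x": 0, "y": 0, "z": 0.154, "rx": 0, "ry": 0, "rz": 0, "claw": -1}, {"x": 0, "y": 0, "z": 0.155, "rx": 0, "ry": 0, "rz": 0, "claw": -1}, {"x": 0, "y": 0, "z": 0.156, "rx": 0, "ry": 0, "rz": 0, "claw": -1}, {"x": 0, "y": 0, "z": 0.157, "rx": 0, "ry": 0, "rz": 0, "claw": -1}, {"x": 0, "y": 0, "z": 0.157, "rx": 0, "ry": 0, "rz": 0, "claw": -1}]'

```text
time: 10.08
tool_pos: [0.6376, 0.0424, 0.0386]
tool_rot: [3.141, -0.003, 0.001]
contact_force: [-0.6, -0.3, 1.8]
opening: 0.0571
grip_force: 25.0
```

Emit:
step_arm --steps '[{"x": 0, "y": 0, "z": 0.001, "rx": 0, "ry": 0, "rz": 0, "claw": 1}, {"x": 0, "y": 0, "z": 0.001, "rx": 0, "ry": 0, "rz": 0, "claw": 1}, {"x": 0, "y": 0, "z": 0.001, "rx": 0, "ry": 0, "rz": 0, "claw": 1}, {"x": 0, "y": 0, "z": 0.001, "rx": 0, "ry": 0, "rz": 0, "claw": 1}, {"x": 0, "y": 0, "z": 0.001, "rx": 0, "ry": 0, "rz": 0, "claw": 1}, {"x": 0, "y": 0, "z": 0.001, "rx": 0, "ry": 0, "rz": 0, "claw": 1}, {"x": 0, "y": 0, "z": -0.03, "rx": 0, "ry": 0, "rz": 0, "claw": 1}, {"x": 0, "y": 0, "z": -0.08, "rx": 0, "ry": 0, "rz": 0, "claw": 1}, {"x": 0, "y": 0, "z": -0.12, "rx": 0, "ry": 0, "rz": 0, "claw": 1}, {"x": 0, "y": 0, "z": -0.12, "rx": 0, "ry": 0, "rz": 0, "claw": 1}]'

```text
time: 10.92
tool_pos: [0.6406, 0.0422, 0.1342]
tool_rot: [3.141, -0.012, 0.001]
contact_force: [0.4, 0.5, 0.6]
opening: 0.0919
grip_force: 0.0
```

Emit:
step_arm --steps '[{"x": -0.3015, "y": 0.2424, "z": 0, "rx": 0, "ry": 0, "rz": 0, "claw": 1}, {"x": -0.3015, "y": 0.2424, "z": 0, "rx": 0, "ry": 0, "rz": 0, "claw": 1}, {"x": -0.3015, "y": 0.2424, "z": 0, "rx": 0, "ry": 0, "rz": 0, "claw": 1}, {"x": -0.3015, "y": 0.2424, "z": 0, "rx": 0, "ry": 0, "rz": 0, "claw": 1}, {"x": -0.3015, "y": 0.2424, "z": 0, "rx": 0, "ry": 0, "rz": 0, "claw": 1}, {"x": -0.3015, "y": 0.2424, "z": 0, "rx": 0, "ry": 0, "rz": 0, "claw": 1}, {"x": -0.3015, "y": 0.2424, "z": 0, "rx": 0, "ry": 0, "rz": 0, "claw": 1}, {"x": -0.3015, "y": 0.2424, "z": 0, "rx": 0, "ry": 0, "rz": 0, "claw": 1}, {"x": -0.3015, "y": 0.2424, "z": 0, "rx": 0, "ry": 0, "rz": 0, "claw": 1}, {"x": -0.3015, "y": 0.2424, "z": 0, "rx": 0, "ry": 0, "rz": 0, "claw": 1}, {"x": -0.3015, "y": 0.2424, "z": 0, "rx": 0, "ry": 0, "rz": 0, "claw": 1}]'

```text
time: 11.83
tool_pos: [0.4117, -0.1392, 0.1271]
tool_rot: [3.141, -0.001, 0.002]
contact_force: [-0.6, 0.7, -0.6]
opening: 0.0921
grip_force: 0.0
```

Emit:
step_arm --steps '[{"x": 0, "y": 0, "z": 0.05, "rx": 0, "ry": 0, "rz": 0, "claw": 1}, {"x": 0, "y": 0, "z": 0.09, "rx": 0, "ry": 0, "rz": 0, "claw": 1}, {"x": 0, "y": 0, "z": 0.114, "rx": 0, "ry": 0, "rz": 0, "claw": 1}, {"x": 0, "y": 0, "z": 0.114, "rx": 0, "ry": 0, "rz": 0, "claw": 1}, {"x": 0, "y": 0, "z": 0.114, "rx": 0, "ry": 0, "rz": 0, "claw": -1}, {"x": 0, "y": 0, "z": 0.114, "rx": 0, "ry": 0, "rz": 0, "claw": -1}, {"x": 0, "y": 0, "z": 0.114, "rx": 0, "ry": 0, "rz": 0, "claw": -1}, {"x": 0, "y": 0, "z": 0.114, "rx": 0, "ry": 0, "rz": 0, "claw": -1}, {"x": 0, "y": 0, "z": 0.114, "rx": 0, "ry": 0, "rz": 0, "claw": -1}, {"x": 0, "y": 0, "z": 0.114, "rx": 0, "ry": 0, "rz": 0, "claw": -1}, {"x": 0, "y": 0, "z": 0.114, "rx": 0, "ry": 0, "rz": 0, "claw": -1}, {"x": 0, "y": 0, "z": 0.114, "rx": 0, "ry": 0, "rz": 0, "claw": -1}]' --squeeze 40

```text
time: 12.83
tool_pos: [0.4112, -0.1398, 0.0421]
tool_rot: [3.141, -0.001, 0.001]
contact_force: [-0.6, 1.4, 7.2]
opening: 0.0564
grip_force: 40.0
```

Emit:
step_arm --steps '[{"x": 0, "y": 0, "z": -0.03, "rx": 0, "ry": 0, "rz": 0, "claw": -1}, {"x": 0, "y": 0, "z": -0.08, "rx": 0, "ry": 0, "rz": 0, "claw": -1}, {"x": 0, "y": 0, "z": -0.13, "rx": 0, "ry": 0, "rz": 0, "claw": -1}, {"x": 0.02, "y": -0.06, "z": -0.15, "rx": 0, "ry": 0, "rz": 0, "claw": -1}, {"x": 0.04, "y": -0.11, "z": -0.15, "rx": 0, "ry": 0, "rz": 0, "claw": -1}, {"x": 0.06, "y": -0.16, "z": -0.15, "rx": 0, "ry": 0, "rz": 0, "claw": -1}, {"x": 0.08, "y": -0.21, "z": -0.15, "rx": 0, "ry": 0, "rz": 0, "claw": -1}, {"x": 0.1, "y": -0.26, "z": -0.15, "rx": 0, "ry": 0, "rz": 0, "claw": -1}, {"x": 0.12, "y": -0.31, "z": -0.15, "rx": 0, "ry": 0, "rz": 0, "claw": -1}, {"x": 0.13, "y": -0.36, "z": -0.15, "rx": 0, "ry": 0, "rz": 0, "claw": -1}, {"x": 0.15, "y": -0.41, "z": -0.15, "rx": 0, "ry": 0, "rz": 0, "claw": -1}, {"x": 0.16, "y": -0.46, "z": -0.15, "rx": 0, "ry": 0, "rz": 0, "claw": -1}]'

```text
time: 13.83
tool_pos: [0.5311, 0.2074, 0.1534]
tool_rot: [3.141, 0.0, 0.001]
contact_force: [1.8, -0.4, -1.4]
opening: 0.0563
grip_force: 40.0
```

Emit:
step_arm --steps '[{"x": 0.0, "y": -0.05, "z": 0, "rx": 0, "ry": 0, "rz": 0, "claw": -1}, {"x": 0.02, "y": -0.1, "z": 0, "rx": 0, "ry": 0, "rz": 0, "claw": -1}, {"x": 0.049, "y": -0.132, "z": 0, "rx": 0, "ry": 0, "rz": 0, "claw": -1}, {"x": 0.049, "y": -0.132, "z": 0, "rx": 0, "ry": 0, "rz": 0, "claw": -1}, {"x": 0.049, "y": -0.132, "z": 0, "rx": 0, "ry": 0, "rz": 0, "claw": -1}, {"x": 0.049, "y": -0.132, "z": 0.04, "rx": 0, "ry": 0, "rz": 0, "claw": -1}, {"x": 0.049, "y": -0.132, "z": 0.04, "rx": 0, "ry": 0, "rz": 0, "claw": -1}, {"x": 0.049, "y": -0.132, "z": 0.04, "rx": 0, "ry": 0, "rz": 0, "claw": -1}, {"x": 0.049, "y": -0.132, "z": 0.04, "rx": 0, "ry": 0, "rz": 0, "claw": -1}]'

```text
time: 14.58
tool_pos: [0.5672, 0.3037, 0.1248]
tool_rot: [3.141, 0.0, -0.0]
contact_force: [-0.4, -0.5, -1.6]
opening: 0.0561
grip_force: 40.0
```

```bash
cat > look.py <<'E'
from h import *
from scipy.optimize import least_squares
s=robot.observe(); t=s['tool_pos']; print(t.round(4),s['tool_rot'].round(4),s['time'],s['opening'])
for cam in("top","scene"):
    for k in range(2):
        p,d=read_camera(cam); W=cloud(cam,d); ok=d>0
        r=np.hypot(W[...,0]-.568,W[...,1]-.3047)
        box=W[ok&(r<.095)&(abs(W[...,2]-.0345)<.006)]
        a=cv2.minAreaRect(box[:,:2].astype(np.float32))
        side=W[ok&(np.hypot(W[...,0]-t[0],W[...,1]-t[1])<.034)&(W[...,2]>t[2]-.04)&(W[...,2]<t[2]-.004)]
        print(cam,'box',np.round(a[0],4),np.round(a[1],4),'side pts',len(side))
        if len(side)>20:
            f=least_squares(lambda q:np.hypot(side[:,0]-q[0],side[:,1]-q[1])-.029,t[:2],loss='soft_l1',f_scale=.002)
            print('   jar centre',f.x.round(4),'zmin',side[:,2].min().round(4),'rms',np.sqrt(np.mean(f.fun**2)).round(4))
    cv2.imwrite(f"pics/box_{cam}.png",cv2.resize(p[220:300,370:480] if cam=="scene" else p[160:250,150:250],None,fx=5,fy=5))
E
python3 look.py
```

```text
[0.5672 0.3037 0.1248] [ 3.1413e+00  2.0000e-04 -1.0000e-04] 14.5833 0.05608450509588282
top box [0.5658 0.296 ] [0.1054 0.1239] side pts 33
   jar centre [0.5667 0.3057] zmin 0.0885 rms 0.0005
top box [0.5617 0.2905] [0.1036 0.1241] side pts 35
   jar centre [0.5676 0.3054] zmin 0.0851 rms 0.0006
scene box [0.5691 0.3033] [0.126  0.1282] side pts 147
   jar centre [0.5672 0.3035] zmin 0.085 rms 0.0012
scene box [0.5691 0.3032] [0.1258 0.1284] side pts 147
   jar centre [0.5674 0.3037] zmin 0.0885 rms 0.0011
```

View pics/box_scene.png

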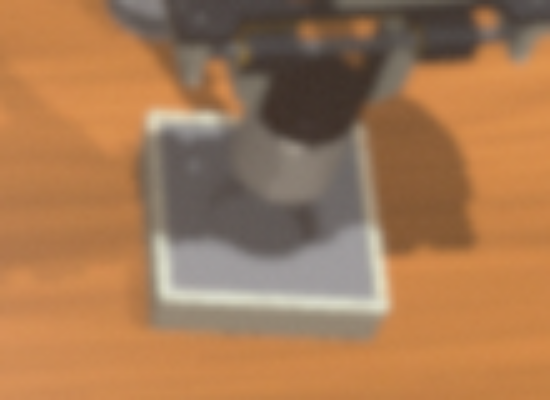

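The crop shows the jar straight over the cutout (crop (290,170) over (255,230)), with about 1 mm of correction needed in +x. I lower it to the lip.

Emit:
step_arm --steps '[{"x": 0.0015, "y": -0.0005, "z": 0.03, "rx": 0, "ry": 0, "rz": 0, "claw": -1}, {"x": 0.0015, "y": -0.0005, "z": 0.05, "rx": 0, "ry": 0, "rz": 0, "claw": -1}, {"x": 0.0015, "y": -0.0005, "z": 0.065, "rx": 0, "ry": 0, "rz": 0, "claw": -1}, {"x": 0.0015, "y": -0.0005, "z": 0.072, "rx": 0, "ry": 0, "rz": 0, "claw": -1}, {"x": 0.0015, "y": -0.0005, "z": 0.077, "rx": 0, "ry": 0, "rz": 0, "claw": -1}, {"x": 0.0015, "y": -0.0005, "z": 0.077, "rx": 0, "ry": 0, "rz": 0, "claw": -1}, {"x": 0.0015, "y": -0.0005, "z": 0.077, "rx": 0, "ry": 0, "rz": 0, "claw": -1}]'

```text
time: 15.37
tool_pos: [0.5688, 0.305, 0.0669]
tool_rot: [-3.141, -0.001, 0.001]
contact_force: [-0.0, 0.2, -2.5]
opening: 0.0562
grip_force: 40.0
```

Emit:
step_arm --steps '[{"x": 0, "y": 0, "z": 0.002, "rx": 0, "ry": 0, "rz": 0, "claw": -1}, {"x": 0, "y": 0, "z": 0.004, "rx": 0, "ry": 0, "rz": 0, "claw": -1}, {"x": 0, "y": 0, "z": 0.006, "rx": 0, "ry": 0, "rz": 0, "claw": -1}, {"x": 0, "y": 0, "z": 0.008, "rx": 0, "ry": 0, "rz": 0, "claw": -1}, {"x": 0, "y": 0, "z": 0.01, "rx": 0, "ry": 0, "rz": 0, "claw": -1}, {"x": 0, "y": 0, "z": 0.012, "rx": 0, "ry": 0, "rz": 0, "claw": -1}, {"x": 0, "y": 0, "z": 0.014, "rx": 0, "ry": 0, "rz": 0, "claw": -1}]'

```text
time: 15.95
tool_pos: [0.5693, 0.305, 0.0573]
tool_rot: [-3.141, -0.003, 0.001]
contact_force: [-1.1, -1.6, 7.3]
opening: 0.0562
grip_force: 40.0
```

Emit:
step_arm --steps '[{"x": -0.0005, "y": 0.0007, "z": 0.002, "rx": 0, "ry": 0, "rz": 0, "claw": -1}, {"x": -0.0005, "y": 0.0007, "z": 0.004, "rx": 0, "ry": 0, "rz": 0, "claw": -1}, {"x": -0.0005, "y": 0.0007, "z": 0.006, "rx": 0, "ry": 0, "rz": 0, "claw": -1}, {"x": -0.0005, "y": 0.0007, "z": 0.008, "rx": 0, "ry": 0, "rz": 0, "claw": -1}, {"x": -0.0005, "y": 0.0007, "z": 0.01, "rx": 0, "ry": 0, "rz": 0, "claw": -1}, {"x": -0.0005, "y": 0.0007, "z": 0.011, "rx": 0, "ry": 0, "rz": 0, "claw": -1}, {"x": -0.0005, "y": 0.0007, "z": 0.011, "rx": 0, "ry": 0, "rz": 0, "claw": -1}]'

```text
time: 16.53
tool_pos: [0.5692, 0.3048, 0.0494]
tool_rot: [-3.14, -0.003, 0.001]
contact_force: [-0.3, -0.8, 6.7]
opening: 0.056
grip_force: 40.0
```

Still sliding and not bottomed. I press on in 1 mm steps until the force rises.

Emit:
step_arm --steps '[{"x": 0, "y": 0, "z": 0.001, "rx": 0, "ry": 0, "rz": 0, "claw": -1}, {"x": 0, "y": 0, "z": 0.002, "rx": 0, "ry": 0, "rz": 0, "claw": -1}, {"x": 0, "y": 0, "z": 0.003, "rx": 0, "ry": 0, "rz": 0, "claw": -1}, {"x": 0, "y": 0, "z": 0.003, "rx": 0, "ry": 0, "rz": 0, "claw": -1}]'

```text
time: 16.87
tool_pos: [0.5693, 0.3049, 0.0483]
tool_rot: [-3.14, -0.004, 0.001]
contact_force: [-2.9, -1.5, 14.4]
opening: 0.0563
grip_force: 40.0
```

Emit:
step_arm --steps '[{"x": 0, "y": 0, "z": 0.003, "rx": 0, "ry": 0, "rz": 0, "claw": -1}, {"x": 0, "y": 0, "z": 0.003, "rx": 0, "ry": 0, "rz": 0, "claw": 1}, {"x": 0, "y": 0, "z": 0.001, "rx": 0, "ry": 0, "rz": 0, "claw": 1}, {"x": 0, "y": 0, "z": 0.001, "rx": 0, "ry": 0, "rz": 0, "claw": 1}, {"x": 0, "y": 0, "z": 0.001, "rx": 0, "ry": 0, "rz": 0, "claw": 1}, {"x": 0, "y": 0, "z": 0.001, "rx": 0, "ry": 0, "rz": 0, "claw": 1}, {"x": 0, "y": 0, "z": 0.001, "rx": 0, "ry": 0, "rz": 0, "claw": 1}, {"x": 0, "y": 0, "z": -0.03, "rx": 0, "ry": 0, "rz": 0, "claw": 1}, {"x": 0, "y": 0, "z": -0.08, "rx": 0, "ry": 0, "rz": 0, "claw": 1}, {"x": 0, "y": 0, "z": -0.13, "rx": 0, "ry": 0, "rz": 0, "claw": 1}, {"x": 0, "y": 0, "z": -0.13, "rx": 0, "ry": 0, "rz": 0, "claw": 1}]'

```text
time: 17.78
tool_pos: [0.5718, 0.3059, 0.1509]
tool_rot: [-3.137, -0.013, 0.001]
contact_force: [1.2, 0.5, 0.9]
opening: 0.0918
grip_force: 0.0
```

Emit:
step_arm --steps '[{"x": -0.233, "y": 0.0327, "z": 0, "rx": 0, "ry": 0, "rz": -1, "claw": 1}, {"x": -0.233, "y": 0.0327, "z": 0, "rx": 0, "ry": 0, "rz": -1, "claw": 1}, {"x": -0.233, "y": 0.0327, "z": 0, "rx": 0, "ry": 0, "rz": -1, "claw": 1}, {"x": -0.233, "y": 0.0327, "z": 0, "rx": 0, "ry": 0, "rz": -1, "claw": 1}, {"x": -0.233, "y": 0.0327, "z": 0, "rx": 0, "ry": 0, "rz": -1, "claw": 1}, {"x": -0.233, "y": 0.0327, "z": 0, "rx": 0, "ry": 0, "rz": -1, "claw": 1}, {"x": -0.233, "y": 0.0327, "z": 0, "rx": 0, "ry": 0, "rz": -1, "claw": 1}, {"x": -0.233, "y": 0.0327, "z": 0, "rx": 0, "ry": 0, "rz": -1, "claw": 1}]'

```text
time: 18.45
tool_pos: [0.393, 0.2798, 0.1428]
tool_rot: [3.141, -0.0, 0.788]
contact_force: [-0.2, 0.1, -0.5]
opening: 0.0918
grip_force: 0.0
```

Emit:
step_arm --steps '[{"x": 0, "y": 0, "z": 0, "rx": 0, "ry": 0, "rz": -1, "claw": 1}, {"x": 0, "y": 0, "z": 0, "rx": 0, "ry": 0, "rz": -1, "claw": 1}, {"x": 0, "y": 0, "z": 0, "rx": 0, "ry": 0, "rz": -1, "claw": 1}, {"x": 0, "y": 0, "z": 0, "rx": 0, "ry": 0, "rz": -1, "claw": 1}, {"x": 0, "y": 0, "z": 0, "rx": 0, "ry": 0, "rz": -1, "claw": 1}, {"x": 0, "y": 0, "z": 0, "rx": 0, "ry": 0, "rz": -1, "claw": 1}, {"x": 0, "y": 0, "z": 0, "rx": 0, "ry": 0, "rz": -1, "claw": 1}, {"x": 0, "y": 0, "z": 0, "rx": 0, "ry": 0, "rz": -1, "claw": 1}]'

```text
time: 19.12
tool_pos: [0.3933, 0.2796, 0.1424]
tool_rot: [-3.141, 0.0, 1.571]
contact_force: [0.0, 0.7, 0.1]
opening: 0.0921
grip_force: 0.0
```

```bash
python3 - <<'E'
from h import *
s=robot.observe(); t=s['tool_pos']; print(t.round(4),s['tool_rot'].round(3),s['time'],s['qpos'].round(2))
for cam in("top","scene"):
    p,d=read_camera(cam); W=cloud(cam,d)
    for n,c,h in[('gift',(.568,.305),.080),('amber',(.6376,.0424),.073),('tin2',(.394,.28),.046),('tin1',(.4365,-.011),.046)]:
        w=W[(d>0)&(np.hypot(W[...,0]-c[0],W[...,1]-c[1])<.05)&(abs(W[...,2]-h)<.007)]
        if len(w)>20:
            a=cv2.minAreaRect(w[:,:2].astype(np.float32)); print(cam,n,len(w),np.round(a[0],4),np.round(a[1],4),np.median(w[:,2]).round(4))
    if cam=="scene": cv2.imwrite("pics/s2.png",cv2.resize(p[160:340,260:520],None,fx=2.5,fy=2.5))
E
```

```text
[0.3933 0.2796 0.1424] [-3.141  0.     1.571] 19.1167 [ 0.46  0.32  1.73 -0.    1.09  0.46]
top gift 412 [0.5678 0.3057] [0.0562 0.0573] 0.0797
top amber 387 [0.6355 0.0449] [0.0546 0.0561] 0.0724
top tin2 368 [0.3922 0.281 ] [0.0571 0.0586] 0.046
top tin1 406 [ 0.4348 -0.009 ] [0.0576 0.0576] 0.0457
scene gift 318 [0.5699 0.3026] [0.0575 0.0574] 0.081
scene amber 354 [0.6381 0.0412] [0.0568 0.0575] 0.0737
scene tin2 261 [0.3962 0.2791] [0.0589 0.0591] 0.0476
scene tin1 283 [ 0.4373 -0.0117] [0.0562 0.0619] 0.0472
```

View pics/s2.png

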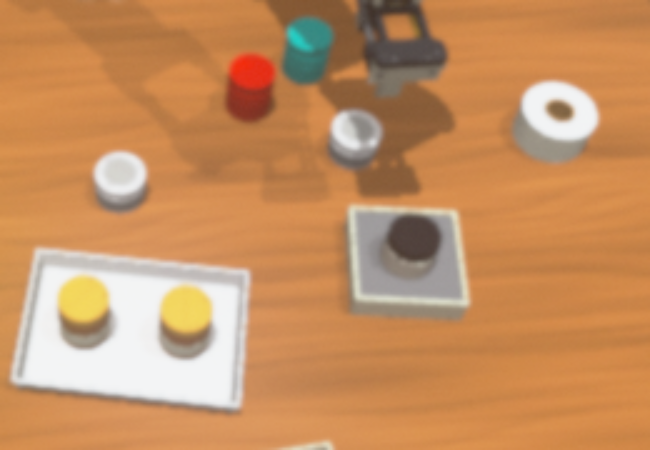

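The crop shows both amber jars on the pan (85,310) and (185,320), and the gift jar seated in the box (412,245) with its lid top at 80 mm, as it should be. Now tin 2, with the fingers along world x.

Emit:
step_arm --steps '[{"x": 0.0005, "y": 0.001, "z": 0.05, "rx": 0, "ry": 0, "rz": 0, "claw": 1}, {"x": 0.0005, "y": 0.001, "z": 0.1, "rx": 0, "ry": 0, "rz": 0, "claw": 1}, {"x": 0.0005, "y": 0.001, "z": 0.145, "rx": 0, "ry": 0, "rz": 0, "claw": 1}, {"x": 0.0005, "y": 0.001, "z": 0.168, "rx": 0, "ry": 0, "rz": 0, "claw": 1}, {"x": 0.0005, "y": 0.001, "z": 0.168, "rx": 0, "ry": 0, "rz": 0, "claw": 1}, {"x": 0.0005, "y": 0.001, "z": 0.168, "rx": 0, "ry": 0, "rz": 0, "claw": -1}, {"x": 0.0005, "y": 0.001, "z": 0.168, "rx": 0, "ry": 0, "rz": 0, "claw": -1}, {"x": 0.0005, "y": 0.001, "z": 0.168, "rx": 0, "ry": 0, "rz": 0, "claw": -1}, {"x": 0.0005, "y": 0.001, "z": 0.168, "rx": 0, "ry": 0, "rz": 0, "claw": -1}, {"x": 0.0005, "y": 0.001, "z": 0.168, "rx": 0, "ry": 0, "rz": 0, "claw": -1}, {"x": 0.0005, "y": 0.001, "z": 0.168, "rx": 0, "ry": 0, "rz": 0, "claw": -1}, {"x": 0.0005, "y": 0.001, "z": 0.168, "rx": 0, "ry": 0, "rz": 0, "claw": -1}]' --squeeze 20

```text
time: 20.22
tool_pos: [0.3945, 0.2803, 0.0176]
tool_rot: [3.14, -0.001, 1.571]
contact_force: [-1.6, -0.8, 6.4]
opening: 0.0583
grip_force: 20.0
```

Emit:
step_arm --steps '[{"x": 0, "y": 0, "z": -0.03, "rx": 0, "ry": 0, "rz": 0, "claw": -1}, {"x": 0, "y": 0, "z": -0.08, "rx": 0, "ry": 0, "rz": 0, "claw": -1}, {"x": 0, "y": 0, "z": -0.13, "rx": 0, "ry": 0, "rz": 0, "claw": -1}, {"x": -0.03, "y": 0.01, "z": -0.16, "rx": 0, "ry": 0, "rz": -0.05, "claw": -1}, {"x": -0.08, "y": 0.025, "z": -0.16, "rx": 0, "ry": 0, "rz": -0.158, "claw": -1}, {"x": -0.13, "y": 0.04, "z": -0.16, "rx": 0, "ry": 0, "rz": -0.158, "claw": -1}, {"x": -0.18, "y": 0.055, "z": -0.16, "rx": 0, "ry": 0, "rz": -0.158, "claw": -1}, {"x": -0.23, "y": 0.07, "z": -0.16, "rx": 0, "ry": 0, "rz": -0.158, "claw": -1}, {"x": -0.28, "y": 0.085, "z": -0.16, "rx": 0, "ry": 0, "rz": -0.158, "claw": -1}, {"x": -0.33, "y": 0.1, "z": -0.16, "rx": 0, "ry": 0, "rz": -0.158, "claw": -1}, {"x": -0.38, "y": 0.115, "z": -0.16, "rx": 0, "ry": 0, "rz": -0.158, "claw": -1}, {"x": -0.43, "y": 0.13, "z": -0.16, "rx": 0, "ry": 0, "rz": -0.158, "claw": -1}]'

```text
time: 21.22
tool_pos: [0.4916, -0.0443, 0.1367]
tool_rot: [-3.141, -0.0, 1.695]
contact_force: [1.0, 1.1, -1.5]
opening: 0.058
grip_force: 20.0
```

Emit:
step_arm --steps '[{"x": -0.05, "y": 0.007, "z": 0, "rx": 0, "ry": 0, "rz": 0, "claw": -1}, {"x": -0.1, "y": 0.015, "z": 0, "rx": 0, "ry": 0, "rz": 0, "claw": -1}, {"x": -0.15, "y": 0.022, "z": 0, "rx": 0, "ry": 0, "rz": 0, "claw": -1}, {"x": -0.2, "y": 0.03, "z": 0, "rx": 0, "ry": 0, "rz": 0, "claw": -1}, {"x": -0.25, "y": 0.037, "z": 0, "rx": 0, "ry": 0, "rz": 0, "claw": -1}, {"x": -0.3, "y": 0.045, "z": 0, "rx": 0, "ry": 0, "rz": 0, "claw": -1}, {"x": -0.35, "y": 0.052, "z": 0, "rx": 0, "ry": 0, "rz": 0, "claw": -1}, {"x": -0.4, "y": 0.06, "z": 0, "rx": 0, "ry": 0, "rz": 0, "claw": -1}, {"x": -0.428, "y": 0.0625, "z": 0, "rx": 0, "ry": 0, "rz": 0, "claw": -1}, {"x": -0.428, "y": 0.0625, "z": 0, "rx": 0, "ry": 0, "rz": 0, "claw": -1}, {"x": -0.428, "y": 0.0625, "z": 0, "rx": 0, "ry": 0, "rz": 0, "claw": -1}, {"x": -0.428, "y": 0.0625, "z": 0, "rx": 0, "ry": 0, "rz": 0, "claw": -1}]'

```text
time: 22.22
tool_pos: [0.5778, -0.354, 0.1361]
tool_rot: [-3.141, -0.002, 1.696]
contact_force: [-0.1, 0.9, -0.5]
opening: 0.0581
grip_force: 20.0
```

Emit:
step_arm --steps '[{"x": -0.001, "y": 0, "z": 0.05, "rx": 0, "ry": 0, "rz": 0, "claw": -1}, {"x": -0.001, "y": 0, "z": 0.09, "rx": 0, "ry": 0, "rz": 0, "claw": -1}, {"x": -0.001, "y": 0, "z": 0.12, "rx": 0, "ry": 0, "rz": 0, "claw": -1}, {"x": -0.001, "y": 0, "z": 0.138, "rx": 0, "ry": 0, "rz": 0, "claw": -1}, {"x": -0.001, "y": 0, "z": 0.146, "rx": 0, "ry": 0, "rz": 0, "claw": -1}, {"x": -0.001, "y": 0, "z": 0.149, "rx": 0, "ry": 0, "rz": 0, "claw": -1}, {"x": -0.001, "y": 0, "z": 0.15, "rx": 0, "ry": 0, "rz": 0, "claw": -1}, {"x": -0.001, "y": 0, "z": 0.151, "rx": 0, "ry": 0, "rz": 0, "claw": -1}, {"x": -0.001, "y": 0, "z": 0.152, "rx": 0, "ry": 0, "rz": 0, "claw": -1}, {"x": -0.001, "y": 0, "z": 0.152, "rx": 0, "ry": 0, "rz": 0, "claw": -1}]'

```text
time: 23.05
tool_pos: [0.5788, -0.3561, 0.0238]
tool_rot: [3.14, 0.001, 1.696]
contact_force: [-0.1, -0.9, -1.3]
opening: 0.0582
grip_force: 20.0
```

Emit:
step_arm --steps '[{"x": 0, "y": 0, "z": 0.001, "rx": 0, "ry": 0, "rz": 0, "claw": -1}, {"x": 0, "y": 0, "z": 0.002, "rx": 0, "ry": 0, "rz": 0, "claw": -1}, {"x": 0, "y": 0, "z": 0.003, "rx": 0, "ry": 0, "rz": 0, "claw": -1}, {"x": 0, "y": 0, "z": 0.003, "rx": 0, "ry": 0, "rz": 0, "claw": -1}]'

```text
time: 23.38
tool_pos: [0.5785, -0.3561, 0.0217]
tool_rot: [3.141, 0.001, 1.696]
contact_force: [-2.3, 0.9, 4.8]
opening: 0.0582
grip_force: 20.0
```

Emit:
step_arm --steps '[{"x": 0, "y": 0, "z": 0, "rx": 0, "ry": 0, "rz": 0, "claw": 0.65}, {"x": 0, "y": 0, "z": 0, "rx": 0, "ry": 0, "rz": 0, "claw": 0.65}, {"x": 0, "y": 0, "z": 0, "rx": 0, "ry": 0, "rz": 0, "claw": 0.65}, {"x": 0, "y": 0, "z": 0, "rx": 0, "ry": 0, "rz": 0, "claw": 0.65}, {"x": 0, "y": 0, "z": 0, "rx": 0, "ry": 0, "rz": 0, "claw": 0.65}, {"x": 0, "y": 0, "z": -0.03, "rx": 0, "ry": 0, "rz": 0, "claw": 0.65}, {"x": 0, "y": 0, "z": -0.08, "rx": 0, "ry": 0, "rz": 0, "claw": 0.65}, {"x": 0, "y": 0, "z": -0.13, "rx": 0, "ry": 0, "rz": 0, "claw": 0.65}, {"x": 0, "y": 0, "z": -0.15, "rx": 0, "ry": 0, "rz": 0, "claw": 1}, {"x": 0, "y": 0, "z": -0.15, "rx": 0, "ry": 0, "rz": 0, "claw": 1}]'

```text
time: 24.22
tool_pos: [0.5805, -0.3574, 0.1386]
tool_rot: [3.135, 0.007, 1.696]
contact_force: [0.6, -1.0, 0.3]
opening: 0.0844
grip_force: 0.0
```

Emit:
step_arm --steps '[{"x": 0.48, "y": -0.1309, "z": 0, "rx": 0, "ry": 0, "rz": 0, "claw": 1}, {"x": 0.48, "y": -0.1309, "z": 0, "rx": 0, "ry": 0, "rz": 0, "claw": 1}, {"x": 0.48, "y": -0.1309, "z": 0, "rx": 0, "ry": 0, "rz": 0, "claw": 1}, {"x": 0.48, "y": -0.1309, "z": 0, "rx": 0, "ry": 0, "rz": 0, "claw": 1}, {"x": 0.48, "y": -0.1309, "z": 0, "rx": 0, "ry": 0, "rz": 0, "claw": 1}, {"x": 0.48, "y": -0.1309, "z": 0, "rx": 0, "ry": 0, "rz": 0, "claw": 1}, {"x": 0.48, "y": -0.1309, "z": 0, "rx": 0, "ry": 0, "rz": 0, "claw": 1}, {"x": 0.48, "y": -0.1309, "z": 0, "rx": 0, "ry": 0, "rz": 0, "claw": 1}, {"x": 0.48, "y": -0.1309, "z": 0, "rx": 0, "ry": 0, "rz": 0, "claw": 1}, {"x": 0.48, "y": -0.1309, "z": 0, "rx": 0, "ry": 0, "rz": 0, "claw": 1}, {"x": 0.48, "y": -0.1309, "z": 0, "rx": 0, "ry": 0, "rz": 0, "claw": 1}, {"x": 0.48, "y": -0.1309, "z": 0, "rx": 0, "ry": 0, "rz": 0, "claw": 1}]'

```text
time: 25.22
tool_pos: [0.4363, -0.011, 0.1327]
tool_rot: [-3.142, 0.0, 1.697]
contact_force: [1.1, -0.6, 1.3]
opening: 0.0919
grip_force: 0.0
```

Emit:
step_arm --steps '[{"x": 0, "y": 0, "z": 0.05, "rx": 0, "ry": 0, "rz": 0, "claw": 1}, {"x": 0, "y": 0, "z": 0.1, "rx": 0, "ry": 0, "rz": 0, "claw": 1}, {"x": 0, "y": 0, "z": 0.14, "rx": 0, "ry": 0, "rz": 0, "claw": 1}, {"x": 0, "y": 0, "z": 0.153, "rx": 0, "ry": 0, "rz": 0, "claw": 1}, {"x": 0, "y": 0, "z": 0.153, "rx": 0, "ry": 0, "rz": 0, "claw": 1}, {"x": 0, "y": 0, "z": 0.153, "rx": 0, "ry": 0, "rz": 0, "claw": -1}, {"x": 0, "y": 0, "z": 0.153, "rx": 0, "ry": 0, "rz": 0, "claw": -1}, {"x": 0, "y": 0, "z": 0.153, "rx": 0, "ry": 0, "rz": 0, "claw": -1}, {"x": 0, "y": 0, "z": 0.153, "rx": 0, "ry": 0, "rz": 0, "claw": -1}, {"x": 0, "y": 0, "z": 0.153, "rx": 0, "ry": 0, "rz": 0, "claw": -1}, {"x": 0, "y": 0, "z": 0.153, "rx": 0, "ry": 0, "rz": 0, "claw": -1}, {"x": 0, "y": 0, "z": 0.153, "rx": 0, "ry": 0, "rz": 0, "claw": -1}]'

```text
time: 26.22
tool_pos: [0.4365, -0.0111, 0.0197]
tool_rot: [3.14, 0.001, 1.696]
contact_force: [-8.0, -2.5, 23.3]
opening: 0.0513
grip_force: 21.1
```

```bash
python3 - <<'E'
from h import *
p,d=read_camera("scene"); a=cv2.resize(p[160:330,150:410],None,fx=2.4,fy=2.4)
cv2.imwrite("pics/odd.png",a); s=robot.observe(); print(s['tool_pos'],s['opening'],s['grip_force'],s['contact_force'],s['torque'])
p,d=read_camera("top"); cv2.imwrite("pics/oddt.png",cv2.resize(p[140:320,230:490],None,fx=2.4,fy=2.4))
E
```

```text
[ 0.43604954 -0.01111753  0.01984224] 0.05070779143193494 20.756901132990606 [-7.23002538 -2.11959483 22.19416504] [-0.3645414   1.00486815 -0.03495309]
```

View pics/odd.png

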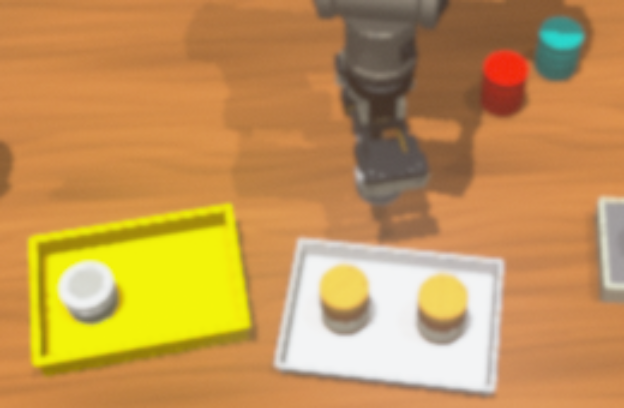

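View pics/oddt.png

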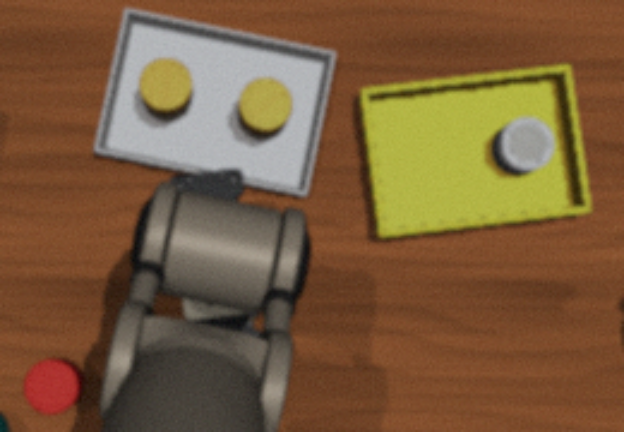

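Tin 2 sits well in the tray (odd.png (88,290)). The grip on tin 1 is wrong though: 51 mm opening and 22 N of upward force, so it may be tilted or caught. I open slowly, rise and look.

Emit:
step_arm --steps '[{"x": 0, "y": 0, "z": -0.001, "rx": 0, "ry": 0, "rz": 0, "claw": 0.15}, {"x": 0, "y": 0, "z": -0.002, "rx": 0, "ry": 0, "rz": 0, "claw": 0.2}, {"x": 0, "y": 0, "z": -0.002, "rx": 0, "ry": 0, "rz": 0, "claw": 0.25}, {"x": 0, "y": 0, "z": -0.002, "rx": 0, "ry": 0, "rz": 0, "claw": 0.3}]'

```text
time: 26.65
tool_pos: [0.4361, -0.0108, 0.0199]
tool_rot: [3.141, 0.0, 1.696]
contact_force: [-0.6, -0.4, 3.8]
opening: 0.0585
grip_force: 1.8
```

Emit:
step_arm --steps '[{"x": 0, "y": 0, "z": -0.002, "rx": 0, "ry": 0, "rz": 0, "claw": 0.4}, {"x": 0, "y": 0, "z": -0.002, "rx": 0, "ry": 0, "rz": 0, "claw": 0.5}, {"x": 0, "y": 0, "z": -0.002, "rx": 0, "ry": 0, "rz": 0, "claw": 0.6}, {"x": 0, "y": 0, "z": -0.002, "rx": 0, "ry": 0, "rz": 0, "claw": 0.8}, {"x": 0, "y": 0, "z": -0.002, "rx": 0, "ry": 0, "rz": 0, "claw": 1}, {"x": 0, "y": 0, "z": -0.002, "rx": 0, "ry": 0, "rz": 0, "claw": 1}, {"x": 0, "y": 0, "z": -0.002, "rx": 0, "ry": 0, "rz": 0, "claw": 1}, {"x": 0, "y": 0, "z": -0.02, "rx": 0, "ry": 0, "rz": 0, "claw": 1}, {"x": 0, "y": 0, "z": -0.06, "rx": 0, "ry": 0, "rz": 0, "claw": 1}, {"x": 0, "y": 0, "z": -0.11, "rx": 0, "ry": 0, "rz": 0, "claw": 1}, {"x": -0.05, "y": 0, "z": -0.15, "rx": 0, "ry": 0, "rz": 0, "claw": 1}, {"x": -0.15, "y": 0, "z": -0.15, "rx": 0, "ry": 0, "rz": 0, "claw": 1}]'

```text
time: 27.65
tool_pos: [0.4479, -0.0841, 0.1353]
tool_rot: [3.134, 0.003, 1.7]
contact_force: [2.4, -0.8, 0.4]
opening: 0.092
grip_force: 0.0
```

```bash
cat > t1.py <<'E'
from h import *
import sys
s=robot.observe(); print(s['tool_pos'].round(4),s['time'])
for cam in("top","scene"):
    p,d=read_camera(cam); W=cloud(cam,d)
    for n,c,h in[('tin1',(.4365,-.011),.046),('tin2',(.5785,-.356),.05)]:
        w=W[(d>0)&(np.hypot(W[...,0]-c[0],W[...,1]-c[1])<.05)&(abs(W[...,2]-h)<.012)]
        if len(w)<20: print(cam,n,'few'); continue
        a=cv2.minAreaRect(w[:,:2].astype(np.float32)); m=w[np.hypot(*(w[:,:2]-a[0]).T)<.025]
        k=np.linalg.lstsq(np.c_[m[:,:2],np.ones(len(m))],m[:,2],rcond=None)[0]
        print(cam,n,len(w),np.round(a[0],4),np.round(a[1],4),np.median(w[:,2]).round(4),'slope',k[:2].round(3))
    if cam=="scene": cv2.imwrite(f"pics/{sys.argv[1]}.png",cv2.resize(p[160:330,150:410],None,fx=2.4,fy=2.4))
E
python3 t1.py t1a
```

```text
[ 0.4479 -0.0841  0.1353] 27.65
top tin1 232 [0.4386 0.0024] [0.0332 0.0585] 0.0454 slope [ 0.005 -0.05 ]
top tin2 412 [ 0.5764 -0.3528] [0.0578 0.0572] 0.0494 slope [ 0.02  -0.006]
scene tin1 301 [ 0.4382 -0.0117] [0.0562 0.0597] 0.0472 slope [-0.019 -0.018]
scene tin2 376 [ 0.5789 -0.3564] [0.0589 0.0588] 0.0511 slope [-0.009 -0.018]
```

View pics/t1a.png

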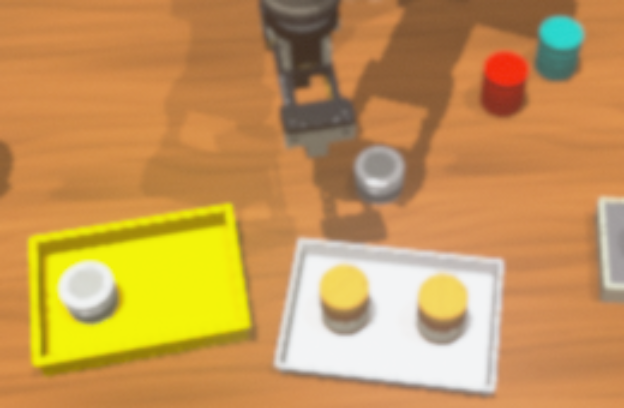

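Tin 1 still stands upright at (380,172), about (0.4375, -0.0105), so nothing was harmed. I let the arm settle, then retry with a slower, softer close.

Emit:
step_arm --steps '[{"x": 0, "y": 0, "z": 0, "rx": 0, "ry": 0, "rz": 0, "claw": 1}, {"x": 0, "y": 0, "z": 0, "rx": 0, "ry": 0, "rz": 0, "claw": 1}, {"x": 0, "y": 0, "z": 0, "rx": 0, "ry": 0, "rz": 0, "claw": 1}]' --squeeze 10

```text
time: 28.0
tool_pos: [0.4446, -0.0833, 0.1297]
tool_rot: [-3.14, -0.001, 1.697]
contact_force: [0.5, -0.5, 0.4]
opening: 0.0917
grip_force: 0.0
```

```bash
python3 t1.py t1b
```

```text
[ 0.4446 -0.0833  0.1297] 28.0
top tin1 236 [0.4393 0.0019] [0.0338 0.0582] 0.0455 slope [-0.02  -0.055]
top tin2 409 [ 0.576  -0.3533] [0.0584 0.058 ] 0.0491 slope [0.016 0.006]
scene tin1 299 [ 0.4375 -0.0116] [0.0561 0.0596] 0.0474 slope [ 0.005 -0.001]
scene tin2 378 [ 0.5786 -0.3553] [0.0599 0.0592] 0.0509 slope [-0.029 -0.003]
```

Emit:
step_arm --steps '[{"x": 0.0975, "y": 0.002, "z": 0, "rx": 0, "ry": 0, "rz": 0, "claw": 1}, {"x": 0.0975, "y": 0.002, "z": 0, "rx": 0, "ry": 0, "rz": 0, "claw": 1}, {"x": 0.0975, "y": 0.002, "z": 0, "rx": 0, "ry": 0, "rz": 0, "claw": 1}, {"x": 0.0975, "y": 0.002, "z": 0, "rx": 0, "ry": 0, "rz": 0, "claw": 1}, {"x": 0.0975, "y": 0.002, "z": 0.05, "rx": 0, "ry": 0, "rz": 0, "claw": 1}, {"x": 0.0975, "y": 0.002, "z": 0.09, "rx": 0, "ry": 0, "rz": 0, "claw": 1}, {"x": 0.0975, "y": 0.002, "z": 0.12, "rx": 0, "ry": 0, "rz": 0, "claw": 1}, {"x": 0.0975, "y": 0.002, "z": 0.14, "rx": 0, "ry": 0, "rz": 0, "claw": 1}, {"x": 0.0975, "y": 0.002, "z": 0.147, "rx": 0, "ry": 0, "rz": 0, "claw": 1}, {"x": 0.0975, "y": 0.002, "z": 0.147, "rx": 0, "ry": 0, "rz": 0, "claw": 1}, {"x": 0.0975, "y": 0.002, "z": 0.147, "rx": 0, "ry": 0, "rz": 0, "claw": 1}]'

```text
time: 29.02
tool_pos: [0.4381, -0.012, 0.0204]
tool_rot: [3.141, 0.0, 1.696]
contact_force: [0.9, 0.8, 0.3]
opening: 0.0921
grip_force: 0.0
```

Emit:
step_arm --steps '[{"x": 0, "y": 0, "z": 0, "rx": 0, "ry": 0, "rz": 0, "claw": 0.6}, {"x": 0, "y": 0, "z": 0, "rx": 0, "ry": 0, "rz": 0, "claw": 0.5}, {"x": 0, "y": 0, "z": 0, "rx": 0, "ry": 0, "rz": 0, "claw": 0.4}, {"x": 0, "y": 0, "z": 0, "rx": 0, "ry": 0, "rz": 0, "claw": 0.3}, {"x": 0, "y": 0, "z": 0, "rx": 0, "ry": 0, "rz": 0, "claw": 0.2}, {"x": 0, "y": 0, "z": 0, "rx": 0, "ry": 0, "rz": 0, "claw": 0.1}, {"x": 0, "y": 0, "z": 0, "rx": 0, "ry": 0, "rz": 0, "claw": 0}]'

```text
time: 29.6
tool_pos: [0.4377, -0.0116, 0.0202]
tool_rot: [3.141, 0.0, 1.696]
contact_force: [-0.3, 0.8, -0.8]
opening: 0.0497
grip_force: 0.0
```

```bash
python3 - <<'E'
from h import *
s=robot.observe(); print(s['tool_pos'].round(4),s['opening'],s['grip_force'],s['contact_force'])
for cam in("scene","top"):
    p,d=read_camera(cam); W=cloud(cam,d)
    m=(d>0)&(np.hypot(W[...,0]-.4375,W[...,1]+.011)<.06)&(W[...,2]>.004)&(W[...,2]<.062)
    v,u=np.where(m); w=W[m]; print(cam,len(w)); 
    for z in(.01,.02,.03,.04,.05):
        q=w[abs(w[:,2]-z)<.005]
        if len(q): print(z,len(q),q.min(0).round(3),q.max(0).round(3))
    if cam=="scene": cv2.imwrite("pics/odd2.png",cv2.resize(p[190:270,270:350],None,fx=7,fy=7,interpolation=cv2.INTER_CUBIC))
E
```

```text
[ 0.4377 -0.0116  0.0202] 0.04971648467818683 0.0 [-0.33855506  0.83844302 -0.8019019 ]
scene 117
0.01 55 [ 0.402 -0.064  0.005] [0.492 0.043 0.015]
0.02 20 [ 0.442 -0.041  0.015] [0.468 0.006 0.023]
0.03 9 [ 0.443 -0.04   0.025] [ 0.469 -0.013  0.035]
0.04 5 [ 0.441 -0.04   0.043] [ 0.453 -0.037  0.045]
0.05 1 [ 0.449 -0.04   0.05 ] [ 0.449 -0.04   0.05 ]
top 2
```

View pics/odd2.png

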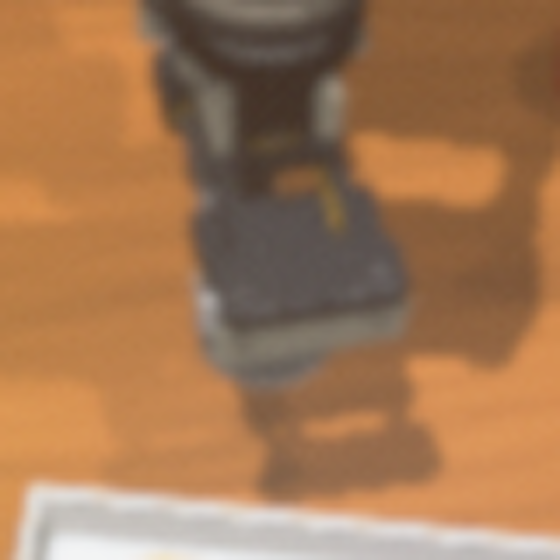

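```bash
python3 - <<'E'
from h import *
c=camera_params("scene")
def pr(X): q=c['R']@np.array(X)+c['t']; return (q[:2]/q[2]*c['fx']+[c['cx'],c['cy']]).round(1)
def crop(X): return ((pr(X)-[270,190])*7).round()
for n,X in dict(tinbot=(.467,-.011,0),tinL=(.437,-.041,.02),tinR=(.437,.019,.02),tintopfront=(.467,-.011,.046),
 f_in_tip=(.4377+.025,-.0116,.02),f_out_tip=(.4377+.045,-.0116,.02),f_outL=(.4377+.045,-.021,.02),f_outR=(.482,-.002,.02),f_out_up=(.482,-.0116,.08),body_front=(.53,-.0116,.086),bodyL=(.53,-.049,.086),bodyR=(.53,.026,.086)).items(): print(n,pr(X),crop(X))
E
```

```text
tinbot [308.4 245.9] [269. 391.]
tinL [297.6 234.4] [193. 311.]
tinR [317.7 233.2] [334. 302.]
tintopfront [308.5 237.1] [270. 330.]
f_in_tip [308.2 240.9] [267. 356.]
f_out_tip [308.7 246.5] [271. 396.]
f_outL [305.5 246.7] [248. 397.]
f_outR [312.  246.1] [294. 393.]
f_out_up [308.8 234.6] [272. 312.]
body_front [310.3 247.6] [282. 403.]
bodyL [296.7 248.5] [187. 410.]
bodyR [323.9 246.7] [377. 397.]
```

Emit:
step_arm --steps '[{"x": 0, "y": 0, "z": 0, "rx": 0, "ry": 0, "rz": 0, "claw": 0}, {"x": 0, "y": 0, "z": 0, "rx": 0, "ry": 0, "rz": 0, "claw": 0}, {"x": 0, "y": 0, "z": 0, "rx": 0, "ry": 0, "rz": 0, "claw": 0}]'

```text
time: 29.95
tool_pos: [0.4377, -0.0116, 0.0201]
tool_rot: [3.142, 0.0, 1.696]
contact_force: [0.2, -1.0, -0.1]
opening: 0.0462
grip_force: 0.2
```

```bash
python3 - <<'E'
from h import *
p,d=read_camera("scene"); W=cloud("scene",d)
for v in range(214,248,2):
    print(v,[tuple(W[v,u].round(3)) if d[v,u]>0 else None for u in(301,306,311,316,322)])
E
```

```text
214 [(np.float64(0.466), np.float64(-0.032), np.float64(0.157)), (np.float64(0.461), np.float64(-0.018), np.float64(0.148)), (np.float64(0.35), np.float64(0.007), np.float64(0.002)), (np.float64(0.464), np.float64(0.009), np.float64(0.15)), (np.float64(0.348), np.float64(0.042), np.float64(-0.004))]
216 [(np.float64(0.473), np.float64(-0.033), np.float64(0.157)), (np.float64(0.416), np.float64(-0.014), np.float64(0.081)), (np.float64(0.358), np.float64(0.006), np.float64(0.002)), (np.float64(0.468), np.float64(0.009), np.float64(0.147)), (np.float64(0.46), np.float64(0.026), np.float64(0.135))]
218 [(np.float64(0.48), np.float64(-0.033), np.float64(0.157)), (np.float64(0.464), np.float64(-0.018), np.float64(0.135)), (np.float64(0.465), np.float64(-0.005), np.float64(0.134)), (np.float64(0.472), np.float64(0.008), np.float64(0.143)), (np.float64(0.469), np.float64(0.025), np.float64(0.137))]
220 [(np.float64(0.482), np.float64(-0.033), np.float64(0.15)), (np.float64(0.472), np.float64(-0.019), np.float64(0.137)), (np.float64(0.472), np.float64(-0.005), np.float64(0.134)), (np.float64(
[... 3328 characters left out ...]
np.float64(0.012), np.float64(0.004)), (np.float64(0.458), np.float64(0.03), np.float64(0.003))]
244 [(np.float64(0.459), np.float64(-0.033), np.float64(0.001)), (np.float64(0.463), np.float64(-0.018), np.float64(0.005)), (np.float64(0.462), np.float64(-0.003), np.float64(0.002)), (np.float64(0.464), np.float64(0.012), np.float64(0.002)), (np.float64(0.464), np.float64(0.03), np.float64(0.0))]
246 [(np.float64(0.467), np.float64(-0.033), np.float64(0.001)), (np.float64(0.468), np.float64(-0.018), np.float64(0.002)), (np.float64(0.467), np.float64(-0.003), np.float64(-0.002)), (np.float64(0.472), np.float64(0.011), np.float64(0.004)), (np.float64(0.475), np.float64(0.029), np.float64(0.006))]
```

Emit:
step_arm --steps '[{"x": 0, "y": 0, "z": 0, "rx": 0, "ry": 0, "rz": 0, "claw": 1}, {"x": 0, "y": 0, "z": 0, "rx": 0, "ry": 0, "rz": 0, "claw": 1}, {"x": 0, "y": 0, "z": 0, "rx": 0, "ry": 0, "rz": 0, "claw": 1}, {"x": 0, "y": 0, "z": 0, "rx": 0, "ry": 0, "rz": 0, "claw": 1}, {"x": 0, "y": 0, "z": 0, "rx": 0, "ry": 0, "rz": 0, "claw": 1}, {"x": 0, "y": 0, "z": 0, "rx": 0, "ry": 0, "rz": 0, "claw": 1}]'

```text
time: 30.5
tool_pos: [0.4376, -0.0116, 0.0201]
tool_rot: [-3.142, 0.0, 1.696]
contact_force: [-0.7, 0.7, -0.0]
opening: 0.0815
grip_force: 0.0
```

```bash
cat > col.py <<'E'
from h import *
s=robot.observe(); t=s['tool_pos']; print(t.round(4),s['opening'],s['time'],s['qpos'].round(4))
p,d=read_camera("scene"); W=cloud("scene",d)
# gripper points: offsets in tool axes, lowest z per bin of tool-y
y=s['tool_rot'][2]; ty=np.array([np.sin(y),-np.cos(y)]); tx=np.array([np.cos(y),np.sin(y)])
o=W[...,:2]-t[:2]; a=o@ty; b=o@tx; h=W[...,2]-t[2]
m=(d>0)&(abs(b)<.05)&(abs(a)<.11)&(W[...,2]>.008)
for lo in np.arange(-.02,.11,.01):
    q=m&(a>=lo)&(a<lo+.01)
    if q.sum(): print(round(lo,3),q.sum(),'h over TCP',np.percentile(h[q],[0,5,25,50,100]).round(3),'b',b[q].min().round(3),b[q].max().round(3))
E
python3 col.py
```

```text
[ 0.4376 -0.0116  0.0201] 0.08149849619389181 30.5 [-2.0190e-01  4.4110e-01  1.9816e+00 -1.0000e-04  7.1890e-01 -3.2680e-01]
-0.02 105 h over TCP [0.106 0.111 0.382 0.386 0.393] b -0.049 0.049
-0.01 145 h over TCP [0.107 0.132 0.384 0.387 0.393] b -0.049 0.049
0.0 232 h over TCP [-0.006  0.108  0.248  0.385  0.392] b -0.05 0.05
0.01 489 h over TCP [-0.011  0.133  0.155  0.268  0.394] b -0.05 0.049
0.02 626 h over TCP [-0.012  0.125  0.22   0.304  0.393] b -0.05 0.049
0.03 877 h over TCP [-0.009  0.198  0.249  0.295  0.392] b -0.045 0.05
0.04 341 h over TCP [0.098 0.115 0.302 0.35  0.386] b -0.037 0.05
0.05 188 h over TCP [0.04  0.048 0.324 0.347 0.38 ] b -0.038 0.049
0.06 68 h over TCP [0.099 0.117 0.134 0.136 0.367] b -0.038 0.039
0.07 84 h over TCP [-0.012  0.132  0.135  0.136  0.14 ] b -0.037 0.05
0.08 175 h over TCP [-0.012  0.094  0.102  0.133  0.141] b -0.038 0.035
0.09 145 h over TCP [-0.012 -0.001  0.119  0.128  0.14 ] b -0.049 0.047
0.1 61 h over TCP [-0.012 -0.011 -0.007 -0.002  0.012] b -0.046 -0.006
```

The fingertips evidently sit about 25–40 mm behind the TCP when wide apart: the depth shows the finger ending there, and the pads closed above the tin's lid. So I must grip lower, with the TCP near 4 mm.

Emit:
step_arm --steps '[{"x": 0.001, "y": 0, "z": 0.005, "rx": 0, "ry": 0, "rz": 0, "claw": 1}, {"x": 0.001, "y": 0, "z": 0.01, "rx": 0, "ry": 0, "rz": 0, "claw": 1}, {"x": 0.001, "y": 0, "z": 0.015, "rx": 0, "ry": 0, "rz": 0, "claw": 1}, {"x": 0.001, "y": 0, "z": 0.019, "rx": 0, "ry": 0, "rz": 0, "claw": 1}, {"x": 0.001, "y": 0, "z": 0.019, "rx": 0, "ry": 0, "rz": 0, "claw": 1}]' --squeeze 15

```text
time: 30.97
tool_pos: [0.437, -0.0108, 0.0051]
tool_rot: [-3.14, -0.0, 1.696]
contact_force: [-0.7, -0.8, 0.0]
opening: 0.0919
grip_force: 0.0
```

Emit:
step_arm --steps '[{"x": 0, "y": 0, "z": 0, "rx": 0, "ry": 0, "rz": 0, "claw": 0.7}, {"x": 0, "y": 0, "z": 0, "rx": 0, "ry": 0, "rz": 0, "claw": 0.6}, {"x": 0, "y": 0, "z": 0, "rx": 0, "ry": 0, "rz": 0, "claw": 0.5}, {"x": 0, "y": 0, "z": 0, "rx": 0, "ry": 0, "rz": 0, "claw": 0.4}, {"x": 0, "y": 0, "z": 0, "rx": 0, "ry": 0, "rz": 0, "claw": 0.3}, {"x": 0, "y": 0, "z": 0, "rx": 0, "ry": 0, "rz": 0, "claw": 0.2}, {"x": 0, "y": 0, "z": 0, "rx": 0, "ry": 0, "rz": 0, "claw": 0.2}, {"x": 0, "y": 0, "z": 0, "rx": 0, "ry": 0, "rz": 0, "claw": 0.2}]'

```text
time: 31.63
tool_pos: [0.4375, -0.0109, 0.0059]
tool_rot: [-3.141, 0.0, 1.696]
contact_force: [-0.5, -0.8, 0.2]
opening: 0.06
grip_force: 15.0
```

A clean grip this time: 60.0 mm opening, 15 N and no side force. Lift and carry to the tray.

Emit:
step_arm --steps '[{"x": 0, "y": 0, "z": 0, "rx": 0, "ry": 0, "rz": 0, "claw": -1}, {"x": 0, "y": 0, "z": -0.02, "rx": 0, "ry": 0, "rz": 0, "claw": -1}, {"x": 0, "y": 0, "z": -0.06, "rx": 0, "ry": 0, "rz": 0, "claw": -1}, {"x": 0, "y": 0, "z": -0.11, "rx": 0, "ry": 0, "rz": 0, "claw": -1}, {"x": -0.02, "y": 0.01, "z": -0.15, "rx": 0, "ry": 0, "rz": 0, "claw": -1}, {"x": -0.07, "y": 0.03, "z": -0.16, "rx": 0, "ry": 0, "rz": 0, "claw": -1}, {"x": -0.12, "y": 0.05, "z": -0.16, "rx": 0, "ry": 0, "rz": 0, "claw": -1}, {"x": -0.17, "y": 0.07, "z": -0.16, "rx": 0, "ry": 0, "rz": 0, "claw": -1}, {"x": -0.22, "y": 0.09, "z": -0.16, "rx": 0, "ry": 0, "rz": 0, "claw": -1}, {"x": -0.27, "y": 0.11, "z": -0.16, "rx": 0, "ry": 0, "rz": 0, "claw": -1}, {"x": -0.31, "y": 0.125, "z": -0.16, "rx": 0, "ry": 0, "rz": 0, "claw": -1}, {"x": -0.332, "y": 0.1295, "z": -0.16, "rx": 0, "ry": 0, "rz": 0, "claw": -1}]' --squeeze 20

```text
time: 32.63
tool_pos: [0.5662, -0.2495, 0.125]
tool_rot: [3.141, 0.001, 1.694]
contact_force: [-0.7, 1.1, -1.9]
opening: 0.0594
grip_force: 20.0
```

Emit:
step_arm --steps '[{"x": 0, "y": 0, "z": 0, "rx": 0, "ry": 0, "rz": 0, "claw": -1}, {"x": 0, "y": 0, "z": 0, "rx": 0, "ry": 0, "rz": 0, "claw": -1}, {"x": 0, "y": 0, "z": 0, "rx": 0, "ry": 0, "rz": 0, "claw": -1}]'

```text
time: 32.88
tool_pos: [0.5643, -0.2449, 0.1252]
tool_rot: [-3.14, -0.001, 1.696]
contact_force: [-0.2, 0.4, -1.1]
opening: 0.0593
grip_force: 20.0
```

Emit:
step_arm --steps '[{"x": 0, "y": 0, "z": 0.05, "rx": 0, "ry": 0, "rz": 0, "claw": -1}, {"x": 0, "y": 0, "z": 0.09, "rx": 0, "ry": 0, "rz": 0, "claw": -1}, {"x": 0, "y": 0, "z": 0.12, "rx": 0, "ry": 0, "rz": 0, "claw": -1}, {"x": 0, "y": 0, "z": 0.138, "rx": 0, "ry": 0, "rz": 0, "claw": -1}, {"x": 0, "y": 0, "z": 0.147, "rx": 0, "ry": 0, "rz": 0, "claw": -1}, {"x": 0, "y": 0, "z": 0.15, "rx": 0, "ry": 0, "rz": 0, "claw": -1}, {"x": 0, "y": 0, "z": 0.152, "rx": 0, "ry": 0, "rz": 0, "claw": -1}, {"x": 0, "y": 0, "z": 0.154, "rx": 0, "ry": 0, "rz": 0, "claw": -1}, {"x": 0, "y": 0, "z": 0.155, "rx": 0, "ry": 0, "rz": 0, "claw": -1}, {"x": 0, "y": 0, "z": 0.155, "rx": 0, "ry": 0, "rz": 0, "claw": -1}]'

```text
time: 33.72
tool_pos: [0.5654, -0.2461, 0.0104]
tool_rot: [3.14, 0.001, 1.696]
contact_force: [-0.3, -1.2, -1.5]
opening: 0.0594
grip_force: 20.0
```

Emit:
step_arm --steps '[{"x": 0, "y": 0, "z": 0.001, "rx": 0, "ry": 0, "rz": 0, "claw": -1}, {"x": 0, "y": 0, "z": 0.002, "rx": 0, "ry": 0, "rz": 0, "claw": -1}, {"x": 0, "y": 0, "z": 0.0025, "rx": 0, "ry": 0, "rz": 0, "claw": -1}, {"x": 0, "y": 0, "z": 0.0025, "rx": 0, "ry": 0, "rz": 0, "claw": -1}]'

```text
time: 34.05
tool_pos: [0.5655, -0.2462, 0.0099]
tool_rot: [3.14, 0.001, 1.696]
contact_force: [-2.2, 1.4, 9.7]
opening: 0.0592
grip_force: 20.0
```

In contact with the tray floor. Release and retreat straight up.

Emit:
step_arm --steps '[{"x": 0, "y": 0, "z": 0, "rx": 0, "ry": 0, "rz": 0, "claw": 0.65}, {"x": 0, "y": 0, "z": -0.001, "rx": 0, "ry": 0, "rz": 0, "claw": 0.65}, {"x": 0, "y": 0, "z": -0.001, "rx": 0, "ry": 0, "rz": 0, "claw": 0.65}, {"x": 0, "y": 0, "z": -0.001, "rx": 0, "ry": 0, "rz": 0, "claw": 0.65}, {"x": 0, "y": 0, "z": -0.001, "rx": 0, "ry": 0, "rz": 0, "claw": 0.65}, {"x": 0, "y": 0, "z": -0.02, "rx": 0, "ry": 0, "rz": 0, "claw": 0.65}, {"x": 0, "y": 0, "z": -0.06, "rx": 0, "ry": 0, "rz": 0, "claw": 0.65}, {"x": 0, "y": 0, "z": -0.11, "rx": 0, "ry": 0, "rz": 0, "claw": 0.65}, {"x": 0, "y": 0, "z": -0.16, "rx": 0, "ry": 0, "rz": 0, "claw": 0.65}, {"x": 0, "y": 0, "z": -0.2, "rx": 0, "ry": 0, "rz": 0, "claw": 0.65}]'

```text
time: 34.88
tool_pos: [0.5653, -0.2461, 0.1605]
tool_rot: [3.14, 0.001, 1.696]
contact_force: [0.8, -0.4, 0.2]
opening: 0.0757
grip_force: 0.0
```

Emit:
step_arm --steps '[{"x": 0.02, "y": -0.2, "z": 0, "rx": 0, "ry": 0, "rz": 0, "claw": 0.65}, {"x": 0.02, "y": -0.2, "z": 0, "rx": 0, "ry": 0, "rz": 0, "claw": 0.65}, {"x": 0.02, "y": -0.2, "z": 0, "rx": 0, "ry": 0, "rz": 0, "claw": 0.65}, {"x": 0.02, "y": -0.2, "z": 0, "rx": 0, "ry": 0, "rz": 0, "claw": 0.65}, {"x": 0.02, "y": -0.2, "z": 0, "rx": 0, "ry": 0, "rz": 0, "claw": 0.65}, {"x": 0.02, "y": -0.2, "z": 0, "rx": 0, "ry": 0, "rz": 0, "claw": 0.65}]'

```text
time: 35.38
tool_pos: [0.4136, -0.25, 0.1583]
tool_rot: [3.141, 0.001, 1.694]
contact_force: [-0.1, 0.2, 1.1]
opening: 0.076
grip_force: 0.0
```

```bash
python3 - <<'E'
from h import *
s=robot.observe(); print(s['tool_pos'].round(4),s['time'],s['contact_force'].round(1))
for cam in("top","scene"):
    p,d=read_camera(cam); W=cloud(cam,d)
    for n,c,h in[('gift',(.568,.305),.080),('ambA',(.6376,.0424),.073),('ambB',(.616,-.0654),.073),('tin1',(.5655,-.246),.05),('tin2',(.5785,-.356),.05),('roll',(.388,.533),.05),('pitcher',(.383,-.549),.165)]:
        w=W[(d>0)&(np.hypot(W[...,0]-c[0],W[...,1]-c[1])<(.05 if n not in('roll','pitcher') else .07))&(abs(W[...,2]-h)<.006)]
        if len(w)<20: print(cam,n,'few'); continue
        a=cv2.minAreaRect(w[:,:2].astype(np.float32)); m=w[np.hypot(*(w[:,:2]-a[0]).T)<.025]
        k=np.linalg.lstsq(np.c_[m[:,:2],np.ones(len(m))],m[:,2],rcond=None)[0] if len(m)>10 else np.zeros(2)
        print(cam,n,len(w),np.round(a[0],4),np.round(a[1],3),np.median(w[:,2]).round(4),'slope',k[:2].round(3))
    cv2.imwrite(f"pics/end_{cam}.png",p)
E
```

```text
[ 0.4136 -0.25    0.1583] 35.3833 [-0.1  0.2  1.1]
top gift 403 [0.5687 0.306 ] [0.057 0.056] 0.0797 slope [-0.015  0.012]
top ambA 384 [0.6351 0.045 ] [0.056 0.055] 0.0723 slope [0.001 0.015]
top ambB 382 [ 0.6145 -0.0638] [0.055 0.058] 0.0723 slope [-0.008  0.008]
top tin1 399 [ 0.5639 -0.2449] [0.058 0.059] 0.0493 slope [-0.002 -0.012]
top tin2 393 [ 0.5763 -0.3529] [0.057 0.058] 0.0492 slope [ 0.011 -0.003]
top roll 845 [0.3862 0.5346] [0.089 0.089] 0.0499 slope [-0.015 -0.027]
top pitcher 315 [ 0.3815 -0.5481] [0.106 0.113] 0.1632 slope [0. 0.]
scene gift 316 [0.5703 0.3022] [0.056 0.057] 0.0811 slope [0.005 0.028]
scene ambA 341 [0.637  0.0412] [0.057 0.058] 0.074 slope [-0.013  0.008]
scene ambB 340 [ 0.6164 -0.0663] [0.057 0.056] 0.0741 slope [0.013 0.005]
scene tin1 332 [ 0.5659 -0.2469] [0.059 0.058] 0.0512 slope [0.    0.014]
scene tin2 352 [ 0.5781 -0.3556] [0.059 0.06 ] 0.051 slope [-0.002 -0.001]
scene roll 480 [0.3876 0.5322] [0.09 0.09] 0.0509 slope [ 0.028 -0.003]
scene pitcher 288 [ 0.3829 -0.5507] [0.113 0.113] 0.1643 slope [0. 0.]
```

View pics/end_scene.png

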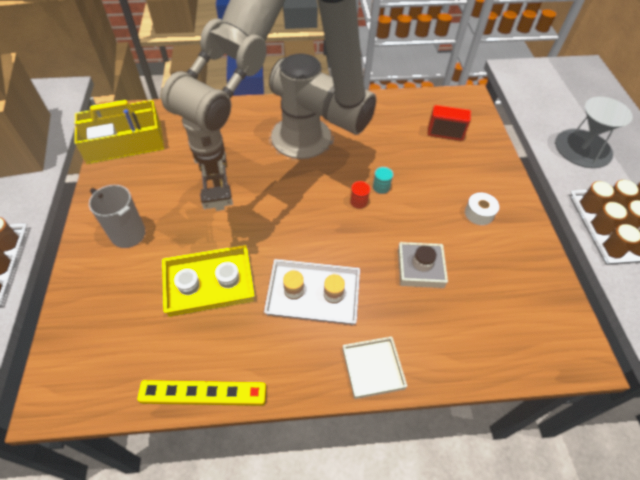

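The final view shows both amber jars on the pan (293,284) and (334,288), both tins in the tray (187,280) and (227,273), and the gift jar in the foam (425,258). Lid heights match the expected 73, 50 and 80 mm, and the pitcher and roll have not moved. Handing in.

```bash
python3 -c "
from cell import robot
print(robot.hand_in())"
```

```text
the job is handed in; nothing more can be done
None
```

I sorted all five candles and handed the job in at about 35 s: both amber jars on the pan, both tins in the tray and the gift jar pressed home in the foam, with the final camera check clean but no judged result returned.

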